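# Tighten the pantry organiser's stiff clamp bolt with a flipped hex key

### The job

Lift the hex key out of its stand, flip it so that its short arm points down, and seat the short arm fully in the socket of the stiff clamp bolt on the white mesh shelf, without pressing hard on the bolt before the key drops in. Then lever the bolt clockwise (seen from above), never back, with your push on the outer half of the long arm, until it comes up firm against its stop: hold it a moment at about two and a half times the push that the turning took, and never go above three and a half times. Leave the key seated in the bolt with nothing touching it, and leave the other things on the counter where they are.

Things in the scene. Friction and masses are not known exactly. Their poses are not given: they have to be found in the camera images.
- key: Dark L-shaped hex key, 14 mm across flats, 0.25 kg, standing in key_stand, long arm down. Origin: crossing of the arms' centrelines at the bend (rounded; bar's mid there lies 4 mm in from the origin along both arms). +x runs along the short arm, -z along the long arm; flats face +y and -y, corners lie in the xz plane. The bend can be pinched across y from outside, 45 degrees to both arms.
- key_stand: Fixed white block 60 x 60 x 45 mm, origin at the centre of its underside; a round hole 18 mm wide and 40 mm deep opens in the middle of its top and holds the key's long arm with some play.
- short_tip (a point): Centre of the end face of the key's short arm, 57 mm from the key's origin (axes as key).
- long_tip (a point): Centre of the end face of the key's long arm, 133 mm from the key's origin (axes as key).
- socket (a point): Mouth centre of the hex socket in the dark bolt head (36 mm wide), 60 mm above the counter; z up, x to the red mark. 15.2 mm across flats, 18 mm deep, 3 mm lead-in. Corners lie along x and every 60 deg from it: the short arm enters with the long arm along a corner, +-0.15 rad, and has about 0.1 rad play either way before driving the bolt. Seated, the long arm is 99 mm above the counter.
- head (a joint): Elastic wind-up of the bolt's shank, rad, clockwise positive, 40 N m per rad, 0 unloaded: the torque on the bolt (finer than the noise of its reading). 0.010 while the bolt turns; held at the stop, 0.020 or more (0.8 N m, 7.6 N at 105 mm along the long arm) is firm; beyond 0.0375 (1.5 N m, 14 N at 105 mm) is strained; below -0.0125 the bolt is being undone.
- shelf: Fixed low white wire-mesh shelf 405 x 240 mm, deck 30 mm high, with a grey clamp plate, the bolt, and a clear organiser with four tilted jars (up to 130 mm high, front 190 mm from the bolt). Origin on the bolt's axis at counter height; +x to the organiser. The bolt turns stiffly (0.4 N m, 4 N at 105 mm), stays where left, and has 0.6 to 1.2 rad (not shown) to go clockwise to its hard stop.
- canister: Blue closed plastic canister, 106 mm wide, 135 mm high; origin under its centre. Bystander.
- tongs: Steel tongs lying flat, 240 mm long, 45 mm wide, 16 mm high; origin under the middle. Bystander.
- spoon: Green silicone spoon lying flat, 240 mm long; origin underneath. Bystander.
- jar: Amber glass jar, 64 mm wide, 100 mm high; origin under its centre. Bystander.
- bowl: Blue bowl, 100 mm wide, 45 mm high; origin under its centre. Bystander.

How it is judged:
On the way, in this order (a step that is already met when the one before it is completed fails the run):
1. the key is lifted clear of its stand (z of long_tip in the frame of key_stand above 0.05 m), for 0.1 s.
2. the short arm is seated fully in the bolt's socket (z of short_tip in the frame of socket below -0.014 m and horizontal distance between short_tip and socket below 0.004 m and angle between key's own x axis and vertical above 2.8 rad), for 0.2 s.
3. the bolt is held firm against its stop (at least 0.8 N m, twice what turning takes) from the long arm (value of joint head above 0.02 rad and horizontal distance between the grasp point and socket above 0.055 m), for 0.25 s.
At the end, for the whole second after the job is handed in: The bolt has been made firm against its stop (0.8 N m or more held 0.25 s from the long arm) and not turned back, and is no longer under load (wind-up within 0.008 rad of 0); the key is at rest, released, its short arm upright in the socket at least 14 mm deep and within 4 mm of its middle (all of step 2 and value of joint head between -0.008 and 0.008 rad and linear speed of key below 0.02 m/s); the robot touches nothing.
It fails at once if the bolt is strained: more than 1.5 N m (wind-up over 0.0375 rad) (value of joint head above 0.0375 rad).
It fails at once if the key is pressed on the bolt with more than 40 N before its short arm is in the socket (contact force between key and shelf above 40 N and z of short_tip in the frame of socket above -0.01 m).
It fails at once if the bolt is made firm with the hand at the bend (torque over 0.5 N m with the tool closer than 50 mm to the bolt's axis) (value of joint head above 0.0125 rad and horizontal distance between the grasp point and socket below 0.05 m).
It fails at once if a bystander is moved by more than 30 mm (distance of any of canister, tongs, spoon, jar, bowl from where it was at the start of the episode above 0.03 m).
It fails at once if the bolt is undone: turned back with more than 0.5 N m anticlockwise (value of joint head below -0.0125 rad).
It also fails if it takes over 69 s, if anything falls off the work surface, if the arm or the gripper's body presses on something with over 40 N, if the wrist force passes 120 N, or if a joint passes its speed limit or range.

### The arm

A 7-joint arm with a two-finger parallel gripper is mounted at the origin on the work surface. World frame = base frame: x ahead of the robot, y to its left, z up, the work surface at z = 0. Lengths are in m, angles in rad, forces in N, time in s.
With the tool pointing down it reaches from about 0.425 to 0.925 m from the base axis. Payload 6.8 kg.
Tool frame: the origin (TCP) lies at the very end of the fingers, on their centre line; the grasp point (between the pads) lies 19 mm behind it; z points along the fingers, y is the line along which they close (so a half turn about z gives the same grasp; the last joint's range is limited). The gripper opens to 85 mm and grips with 20 to 120 N. Pads are 22 mm wide; open, the fingers measure 114 mm over their backs; the gripper's body (76 mm by 85 mm) begins 54 mm behind the grasp point. The pads swing forward as they close: fully open they stand 13 mm farther back than shut.
Start: joints at [1.006, 0.477, 0.022, 1.555, -0.011, 1.109, -0.083], TCP at [0.298, -0.606, 0.194] pointing down, gripper open.
Joint ranges: [-2.96, 2.96], [-0.34, 2.1], [-1.41, 1.46], [0.24, 2.44], [-1.37, 4.51], [0.17, 1.92], [-2.96, 2.96]. Speed limits (rad/s): [2.39, 2.39, 3.14, 3.14, 3.14, 3.14, 3.14].

### API

Orientations are given as a unit quaternion [w, x, y, z].
In Python, from station import * gives the robot as it stands.
- The arm moves only by the tool jog_arm, never from a script. Its argument "moves" is one flat list of numbers, 7 for each row, row after row: the shift along the tool's x, y, z normalised to -1 to 1, where 1 is 20 mm, then the turn, a rotation vector about the tool's x, y, z normalised to -1 to 1, where 1 is 4 degrees, then the opening, from 0 (shut) to 1 (fully open). In form: [x, y, z, rx, ry, rz, claw, x, y, z, rx, ry, rz, claw, ...]. A call has exactly 8 rows; each row shifts and turns the commanded pose from where the row before left it, along the tool's axes as they then stand; what a row does not reach is not made up. A row lasts 1/12 s, in which the tool goes at most 41.7 mm and 7.16 degrees, less where a joint would pass 70% of its speed; a pose out of reach is approached as far as the arm can. A call with a number of a shift or a turn outside -1 to 1 is refused whole. A call with a gripper value outside its range is refused whole. The fingers move at their own pace and stop on an object; "grip_force" is the grip in N (left out, the last holds). Time passes only in rows, so rows that do not move let the fingers close, or fill a call up. It gives the time, the measured TCP pose, the force, the opening and the grip force at its end, in the units of the state.
- get_obs(): the state, without advancing time (a new reading comes with each control period).
- read_camera(name): name is "side" or "top" or "wrist"; returns a dict with "color" (420x560x3 uint8, blue, green, red), "fx", "fy", "cx", "cy" (pixels), "rvec" (rotation vector, rad) and "tvec" (3), from world to camera coordinates, as OpenCV has them. Camera axes: x right, y down, z forward; pixel columns grow to the right and rows downward; lengths in m; the calibration is good to about 2 mm. The wrist camera is an equidistant fisheye: a pixel r from the principal point sees the ray r / f radians off the axis. A picture is of the moment at which its call begins. There is no depth.
- hand_in(): hands the job in; it is judged then, once.
The state is a dict: "t": time; "q": joint angles; "joint_vel": joint speeds; "joint_torque": joint torques, N m; "eef_pos": TCP position; "tool_rot": TCP orientation; "contact_force": force on the tool from outside, world axes, zero at the start; "torque": the same for the moment, N m; "gripper_width": opening from 0.0 (shut) to 1.0 (fully open); "grasp_force": force on a finger pad.
Only numpy, scipy, OpenCV 4.12 (cv2) and the standard library are available. Lean on these libraries where they do the work, as an engineer would, in place of code of your own. Each camera call takes 0.05 s, during which the arm holds its last target. There are 200 camera calls.

## Working session

There is one attempt and no reset: what is moved stays moved. The work goes in short steps, Python scripts to look and compute and a tool call to move; the robot and the scene stay as the last step left them, time stands still between calls to the robot, and variables do not carry over. Pictures are saved under pics/ and viewed, at most 10 in all, crops included, and the job is handed in when it is done.

Besides the shell and the picture viewer there is one more tool, called by a JSON object that holds its "fn" and its "kwargs", one argument or row to a line. jog_arm: Moves the arm, as the interface text tells. Scaled input: -1 to 1 covers 20 mm each way for a shift and 4 degrees each way for a turn. Its arguments: {"type":"object","properties":{"moves":{"type":"array"},"grip_force":{"type":"number"}},"required":["moves"]}

```bash
mkdir -p pics; cat > h.py <<'E'
from station import *
import numpy as np, cv2
from scipy.spatial.transform import Rotation as R
def cam(n):
    c=read_camera(n); c['R']=cv2.Rodrigues(np.array(c['rvec'],float))[0]; c['t']=np.array(c['tvec'],float).ravel(); c['C']=-c['R'].T@c['t']; return c
def ray(c,u,v,fish=False):
    x=(u-c['cx'])/c['fx'];y=(v-c['cy'])/c['fy']
    if fish:
        r=np.hypot(x,y); d=np.array([x/r*np.sin(r),y/r*np.sin(r),np.cos(r)]) if r>0 else np.array([0,0,1.])
    else: d=np.array([x,y,1.])
    d=c['R'].T@d; return d/np.linalg.norm(d)
def plane(c,u,v,z,fish=False):
    d=ray(c,u,v,fish); return c['C']+d*(z-c['C'][2])/d[2]
def proj(c,P,fish=False):
    p=c['R']@np.array(P)+c['t']
    if fish:
        th=np.arctan2(np.hypot(p[0],p[1]),p[2]); s=th/np.hypot(p[0],p[1]); return c['cx']+c['fx']*p[0]*s,c['cy']+c['fy']*p[1]*s
    return c['cx']+c['fx']*p[0]/p[2],c['cy']+c['fy']*p[1]/p[2]
def two(c1,a,c2,b):
    d1=ray(c1,*a);d2=ray(c2,*b)
    A=np.stack([d1,-d2],1);s=np.linalg.lstsq(A,c2['C']-c1['C'],rcond=None)[0]
    p=c1['C']+s[0]*d1;q=c2['C']+s[1]*d2; return (p+q)/2,np.linalg.norm(p-q)
E
python3 - <<'E'
from h import *
for n in ['top','side']:
    c=cam(n); cv2.imwrite(f'pics/{n}0.png',c['color']); print(n,c['C'].round(3),c['fx'],c['R'].round(2).tolist())
o=get_obs(); print(o)
E
```

```text
top [0.333 0.016 1.314] 467.87123276993356 [[0.02, -1.0, -0.02], [-0.99, -0.02, -0.14], [0.14, 0.02, -0.99]]
side [ 0.091 -1.192  0.872] 534.3103836014169 [[0.94, -0.34, -0.02], [-0.19, -0.47, -0.86], [0.28, 0.81, -0.51]]
{'t': 0.1, 'q': array([ 1.00586023,  0.47773756,  0.0223441 ,  1.55633671, -0.01152897,
        1.10930858, -0.08310417]), 'joint_vel': array([ 1.30200511e-03, -1.52733324e-03,  5.06906125e-04, -2.87526260e-03,
       -3.71724009e-05, -2.26665719e-05, -1.16566539e-03]), 'joint_torque': array([ 5.15152729e-03, -5.97749126e+01,  1.61358096e+00, -2.81952202e+01,
        1.27139868e-02,  5.03022806e-03, -5.87822774e-05]), 'eef_pos': array([ 0.29748239, -0.60525169,  0.19351622]), 'tool_rot': array([-7.97379013e-04,  9.74025285e-01,  2.26437748e-01, -2.34782573e-04]), 'contact_force': array([-0.88612214,  0.69348825,  0.48331963]), 'torque': array([ 0.00650014, -0.0203856 ,  0.01305018]), 'grasp_force': 0.0, 'gripper_width': 1.001608220575235}
```

View pics/top0.png

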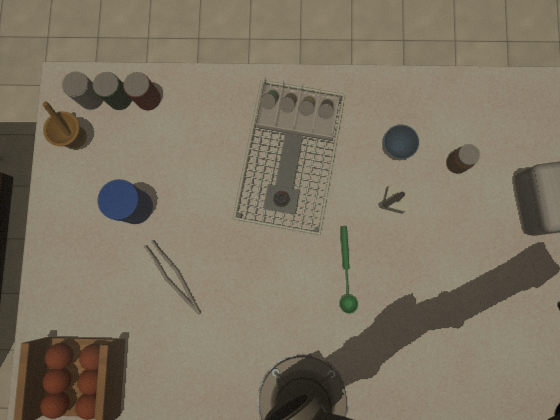

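View pics/side0.png

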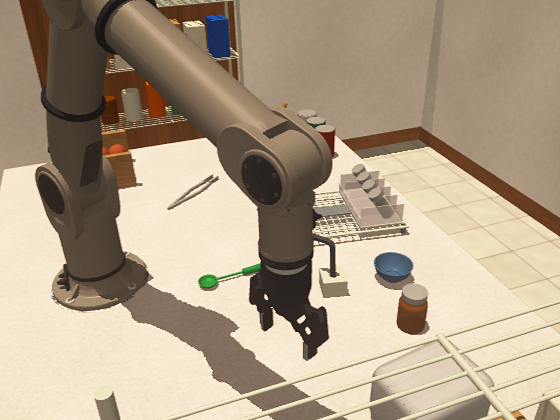

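The top view shows the bolt at about (282,198), the key and stand at (390,203), the spoon at (346,270), the bowl at (401,142), the jar at (465,157) and the canister at (120,200). The side view shows the key standing in its stand at about (333,265), partly behind the wrist. I'll enlarge the key and bolt areas.

```bash
python3 - <<'E'
from h import *
t=cam('top');s=cam('side')
def z(c,x0,y0,w,h,k): return cv2.resize(c['color'][y0:y0+h,x0:x0+w],None,fx=k,fy=k,interpolation=cv2.INTER_CUBIC)
a=z(t,360,170,65,50,6);b=z(t,245,165,65,50,6);d=z(s,290,215,65,85,6)[:, :390]
top=np.hstack([a,b]); d2=z(s,290,220,130,50,6)
cv2.imwrite('pics/crop1.png',np.vstack([top,d2])[:600])
print(t['C'],proj(t,(0,0,0)))
E
```

```text
[0.33251454 0.01633706 1.31382744] (np.float64(303.08690453257776), np.float64(400.35989343021413))
```

View pics/crop1.png

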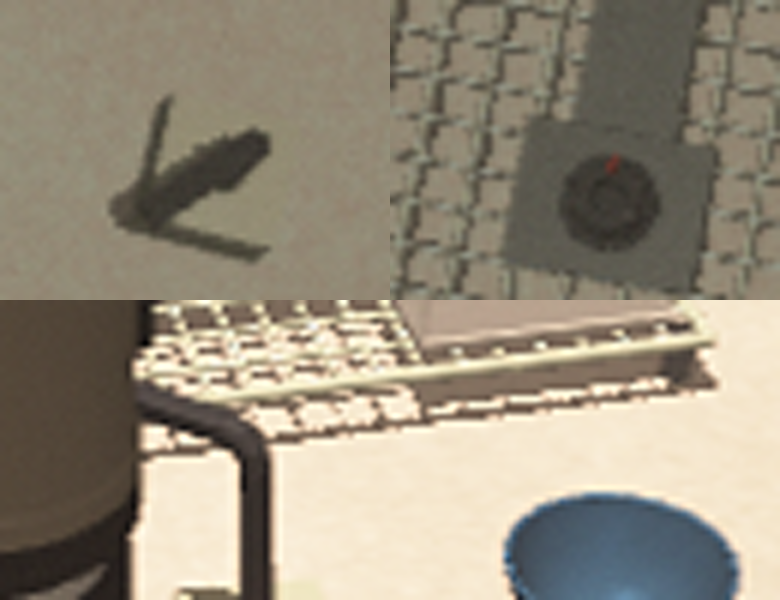

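The crop shows the short arm and bend as the thick dark bar, from about (404,193) at the bend to (381,205) at the tip. The two thin dark lines are shaded side faces of the stand, meeting at a corner at (381,206). The bolt centre is at about (281.7,198.3), with its red mark at (282.5,192.2). Next I'll compute positions and test a kinematic guess.

```bash
python3 - <<'E'
from h import *
t=cam('top');s=cam('side');w=cam('wrist')
b=plane(t,281.7,198.3,.06);m=plane(t,282.5,192.2,.06);print('bolt',b,'mark',m,np.degrees(np.arctan2(*(m-b)[[1,0]])))
# red refine
hsv=cv2.cvtColor(t['color'],cv2.COLOR_BGR2HSV).astype(int);I=t['color'].astype(int)
red=(I[...,2]-I[...,1:2].max(-1)>35);yy,xx=np.nonzero(red[180:215,265:300]);print('red',xx.mean()+265,yy.mean()+180,len(xx))
g=I.sum(2)
sub=g[180:215,265:300];yy,xx=np.nonzero(sub<np.percentile(sub,22));print('dark',xx.mean()+265,yy.mean()+180)
print('plate dir: ',plane(t,290,135,.035)-plane(t,282,198,.035))
print('stand top',plane(t,397,199,.045),'bend top',plane(t,404,193,.138),'tip',plane(t,381,205,.138))
print('2view',two(t,(403.5,193.5),s,(333,242)))
print('wristcam',w['C'],w['R'].round(2).tolist(),w['fx'])
cv2.imwrite('pics/w0.png',w['color'])
print(s['C'], proj(s,plane(t,397,199,.045)),'stand side expected (333,270)')
# orientation fk
q=get_obs()['q'];o=get_obs()
qq=o['tool_rot'];M=R.from_quat([qq[1],qq[2],qq[3],qq[0]]).as_matrix();print(M.round(3))
E=lambda a,v:R.from_euler(a,v).as_matrix()
for sg in (1,-1): print((E('z',sg*q[0])@E('y',q[1])@E('z',sg*q[2])@E('y',q[3])@E('z',sg*q[4])@E('y',q[5])@E('z',sg*q[6])).round(3))
E
```

```text
bolt [0.53766139 0.06693118 0.06      ] mark [0.55451312 0.06512155 0.06      ] -6.129262961227196
red 281.6666666666667 191.66666666666666 3
dark 282.9553903345725 197.82156133828997
plate dir:  [ 0.18059726 -0.0186676   0.        ]
stand top [ 0.54329162 -0.24783996  0.045     ] bend top [ 0.54355423 -0.24634051  0.138     ] tip [ 0.51180238 -0.18799632  0.138     ]
2view (array([ 0.54601172, -0.2460938 ,  0.13942193]), np.float64(0.008250259769989029))
wristcam [ 0.35601091 -0.57599057  0.37439053] [[0.44, -0.9, -0.0], [-0.87, -0.43, 0.26], [-0.24, -0.12, -0.96]] 325.19226210127806
[ 0.09126482 -1.19219834  0.87208205] (np.float64(329.44692457005186), np.float64(274.5087577693279)) stand side expected (333,270)
[[ 0.897  0.441 -0.   ]
 [ 0.441 -0.897  0.   ]
 [-0.    -0.    -1.   ]]
[[-0.441 -0.897 -0.   ]
 [-0.897  0.441 -0.   ]
 [ 0.     0.    -1.   ]]
[[-0.441  0.897 -0.   ]
 [ 0.897  0.441  0.   ]
 [ 0.    -0.    -1.   ]]
```

View pics/w0.png

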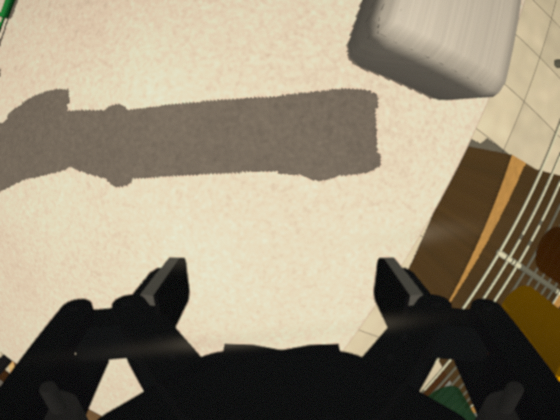

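The wrist view shows only bare counter, the arm's shadow and the grey bin, with no key in sight. The orientation model works with negated z-joints, so I'll use it to pick wrist branches.

```bash
cat >> h.py <<'E'
def des(hd,up):  # hd: horizontal dir deg, tool z=(h+down)/sqrt2, tool x up (+1) or down (-1)
    h=np.array([np.cos(np.radians(hd)),np.sin(np.radians(hd)),0]);d=np.array([0,0,-1.])
    z=(h+d)/2**.5; x=up*(h-d)/2**.5; return np.stack([x,np.cross(z,x),z],1)
E
python3 - <<'E'
from h import *
def sol(q1,th,M):
    B=R.from_euler('z',-q1)*R.from_euler('y',th)
    N=B.as_matrix().T@M@R.from_euler('z',-np.pi/2).as_matrix()
    out=[]
    q6=np.arccos(N[2,2]); 
    a=np.arctan2(N[1,2],N[0,2]); g=np.arctan2(N[2,1],-N[2,0])
    return [round(v,2) for v in (-a,q6,-g)]
for th in (1.7,2.1,2.4):
    for up in (1,-1):
        print('grasp',th,up,sol(.31,th,des(118.6,up)))
        for hd in (-6,54,114,174): print('   seat',hd,sol(-.2,th,des(hd,up)))
E
```

```text
grasp 1.7 1 [np.float64(-0.57), np.float64(2.0), np.float64(0.72)]
   seat -6 [np.float64(0.33), np.float64(0.71), np.float64(-2.05)]
   seat 54 [np.float64(-0.65), np.float64(0.92), np.float64(-0.57)]
   seat 114 [np.float64(-0.76), np.float64(1.63), np.float64(0.25)]
   seat 174 [np.float64(-0.26), np.float64(2.19), np.float64(1.2)]
grasp 1.7 -1 [np.float64(-0.57), np.float64(2.0), np.float64(-2.42)]
   seat -6 [np.float64(0.33), np.float64(0.71), np.float64(1.1)]
   seat 54 [np.float64(-0.65), np.float64(0.92), np.float64(2.58)]
   seat 114 [np.float64(-0.76), np.float64(1.63), np.float64(-2.9)]
   seat 174 [np.float64(-0.26), np.float64(2.19), np.float64(-1.94)]
grasp 2.1 1 [np.float64(-0.51), np.float64(1.66), np.float64(0.93)]
   seat -6 [np.float64(0.67), np.float64(0.35), np.float64(-2.43)]
   seat 54 [np.float64(-0.94), np.float64(0.63), np.float64(-0.16)]
   seat 114 [np.float64(-0.79), np.float64(1.34), np.float64(0.53)]
   seat 174 [np.float64(-0.22), np.float64(1.8), np.float64(1.3)]
grasp 2.1 -1 [np.float64(-0.51), np.float64(1.66), np.float64(-2.21)]
   seat -6 [np.flo
[... 229 characters left out ...]
8), np.float64(-1.84)]
grasp 2.4 1 [np.float64(-0.52), np.float64(1.39), np.float64(1.08)]
   seat -6 [np.float64(1.66), np.float64(0.21), np.float64(2.83)]
   seat 54 [np.float64(-1.38), np.float64(0.51), np.float64(0.36)]
   seat 114 [np.float64(-0.86), np.float64(1.14), np.float64(0.76)]
   seat 174 [np.float64(-0.21), np.float64(1.5), np.float64(1.37)]
grasp 2.4 -1 [np.float64(-0.52), np.float64(1.39), np.float64(-2.06)]
   seat -6 [np.float64(1.66), np.float64(0.21), np.float64(-0.31)]
   seat 54 [np.float64(-1.38), np.float64(0.51), np.float64(-2.79)]
   seat 114 [np.float64(-0.86), np.float64(1.14), np.float64(-2.38)]
   seat 174 [np.float64(-0.21), np.float64(1.5), np.float64(-1.78)]
```

```bash
cat >> h.py <<'E'
def pose():
    o=get_obs();q=o['tool_rot'];return np.array(o['eef_pos']),R.from_quat([q[1],q[2],q[3],q[0]]).as_matrix(),o
def need(P,M):
    p,m,o=pose(); print('shift rows(20mm) tool frame',(m.T@(np.array(P)-p)/.02).round(2)); r=R.from_matrix(m.T@M).as_rotvec(degrees=True)/4
    print('turn rows(4deg)',r.round(2),'norm deg',np.linalg.norm(r)*4,'in target frame shift',(M.T@(np.array(P)-p)/.02).round(2))
E
python3 - <<'E'
from h import *
M=des(118.6,-1); print(M.round(3))
need(np.array([.544,-.247,.138])-.11*M[:,2],M)
E
```

```text
[[ 0.338 -0.878 -0.338]
 [-0.621 -0.479  0.621]
 [-0.707  0.    -0.707]]
shift rows(20mm) tool frame [19.13 -6.78 -1.08]
turn rows(4deg) [ 8.55 -8.93 20.66] norm deg 96.32373627586914 in target frame shift [ -4.98 -19.4    3.45]
```

{"fn": "jog_arm", "kwargs": {
  "moves": [0.8,-0.28,-0.04,0,0,0,1,0.8,-0.28,-0.04,0,0,0,1,0.8,-0.28,-0.04,0,0,0,1,0.8,-0.28,-0.04,0,0,0,1,0.8,-0.28,-0.04,0,0,0,1,0.8,-0.28,-0.04,0,0,0,1,0.8,-0.28,-0.04,0,0,0,1,0.8,-0.28,-0.04,0,0,0,1]
}}

```text
t: 1.02
eef_pos: [0.3934, -0.5085, 0.2009]
tool_rot: [0.0, 0.974, 0.226, 0.0]
contact_force: [0.1, -0.9, 0.6]
gripper_width: 1.001
grasp_force: 0.0
```

{"fn": "jog_arm", "kwargs": {
  "moves": [0.8,-0.28,-0.04,0,0,0,1,0.8,-0.28,-0.04,0,0,0,1,0.8,-0.28,-0.04,0,0,0,1,0.8,-0.28,-0.04,0,0,0,1,0.8,-0.28,-0.04,0,0,0,1,0.8,-0.28,-0.04,0,0,0,1,0.8,-0.28,-0.04,0,0,0,1,0.8,-0.28,-0.04,0,0,0,1]
}}

```text
t: 1.68
eef_pos: [0.4885, -0.4118, 0.2073]
tool_rot: [0.0, 0.974, 0.226, 0.0]
contact_force: [0.0, 0.3, 0.1]
gripper_width: 1.0
grasp_force: 0.0
```

{"fn": "jog_arm", "kwargs": {
  "moves": [0.8,-0.28,-0.04,0,0,0,1,0.8,-0.28,-0.04,0,0,0,1,0.8,-0.28,-0.04,0,0,0,1,0.8,-0.28,-0.04,0,0,0,1,0.8,-0.28,-0.04,0,0,0,1,0.8,-0.28,-0.04,0,0,0,1,0.8,-0.28,-0.04,0,0,0,1,0.8,-0.28,-0.04,0,0,0,1]
}}

```text
t: 2.35
eef_pos: [0.5836, -0.3152, 0.2136]
tool_rot: [0.0, 0.974, 0.226, -0.0]
contact_force: [0.0, -0.6, 0.2]
gripper_width: 0.999
grasp_force: 0.0
```

{"fn": "jog_arm", "kwargs": {
  "moves": [0,0,0,0.36,-0.37,0.86,1,0,0,0,0.36,-0.37,0.86,1,0,0,0,0.36,-0.37,0.86,1,0,0,0,0.36,-0.37,0.86,1,0,0,0,0.36,-0.37,0.86,1,0,0,0,0.36,-0.37,0.86,1,0,0,0,0.36,-0.37,0.86,1,0,0,0,0.36,-0.37,0.86,1]
}}

```text
t: 3.02
eef_pos: [0.5833, -0.3156, 0.2136]
tool_rot: [-0.074, 0.99, -0.015, -0.122]
contact_force: [0.3, -0.3, -0.4]
gripper_width: 1.001
grasp_force: 0.0
```

{"fn": "jog_arm", "kwargs": {
  "moves": [0,0,0,0.36,-0.37,0.86,1,0,0,0,0.36,-0.37,0.86,1,0,0,0,0.36,-0.37,0.86,1,0,0,0,0.36,-0.37,0.86,1,0,0,0,0.36,-0.37,0.86,1,0,0,0,0.36,-0.37,0.86,1,0,0,0,0.36,-0.37,0.86,1,0,0,0,0.36,-0.37,0.86,1]
}}

```text
t: 3.68
eef_pos: [0.5833, -0.3156, 0.2134]
tool_rot: [-0.142, 0.928, -0.253, -0.235]
contact_force: [0.0, 0.5, -0.3]
gripper_width: 1.001
grasp_force: 0.0
```

{"fn": "jog_arm", "kwargs": {
  "moves": [0,0,0,0.36,-0.37,0.86,1,0,0,0,0.36,-0.37,0.86,1,0,0,0,0.36,-0.37,0.86,1,0,0,0,0.36,-0.37,0.86,1,0,0,0,0.36,-0.37,0.86,1,0,0,0,0.36,-0.37,0.86,1,0,0,0,0.36,-0.37,0.86,1,0,0,0,0.36,-0.37,0.86,1]
}}

```text
t: 4.35
eef_pos: [0.5779, -0.3098, 0.2048]
tool_rot: [-0.196, 0.806, -0.458, -0.321]
contact_force: [0.3, 0.2, -1.0]
gripper_width: 1.001
grasp_force: 0.0
```

```bash
python3 - <<'E'
from h import *
w=cam('wrist');s=cam('side');t=cam('top')
p,m,o=pose();print(o['q'].round(3),p);need(p,des(118.6,-1))
for k,c in zip('wst',(w,s,t)): cv2.imwrite(f'pics/{k}1.png',c['color'])
z=lambda c,x0,y0,wd,h,k: cv2.resize(c['color'][y0:y0+h,x0:x0+wd],(int(wd*k),int(h*k)),interpolation=cv2.INTER_CUBIC)
a=z(t,360,170,80,60,5); b=z(s,290,210,80,90,300/90*1.0); b=cv2.resize(b,(400,450))
W=cv2.resize(w['color'],(400,300))
cv2.imwrite('pics/m1.png',np.hstack([np.vstack([W,a]),cv2.resize(z(s,280,200,80,120,5),(400,600))]))
for P in ((.544,-.247,.138),(.544,-.247,.045)): print(proj(w,P,True),proj(s,P),proj(t,P))
E
```

```text
[ 0.746  0.942 -0.384  0.959 -0.137  1.915 -2.196] [ 0.57707011 -0.3110054   0.2038432 ]
shift rows(20mm) tool frame [0. 0. 0.]
turn rows(4deg) [ 0.1  -0.22  0.53] norm deg 2.3510609656781223 in target frame shift [0. 0. 0.]
(np.float64(278.76346675000696), np.float64(203.03679141805208)) (np.float64(330.6746614882223), np.float64(243.2792000571957)) (np.float64(404.2588054531943), np.float64(192.83097440962493))
(np.float64(281.0430059420875), np.float64(127.51762258512728)) (np.float64(329.56902406108827), np.float64(274.2446388147515)) (np.float64(396.68791297749794), np.float64(198.73930653960232))
```

View pics/m1.png

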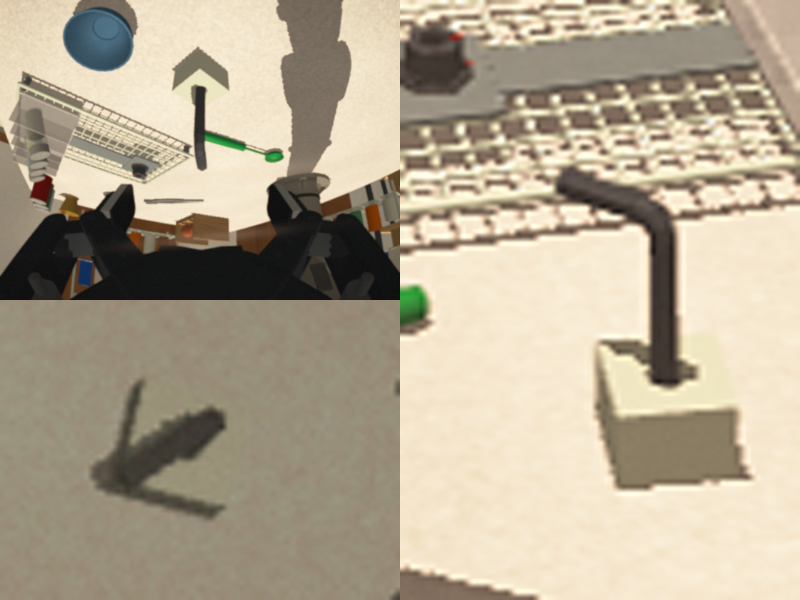

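The wrist panel shows the key upright between the fingers, with its foot at about (280,126) and its bar down to (281,235). The side crop shows the short tip at (313,236), the bend at (335,243) and the foot at (332.6,275.6). I'll refine these with masks.

```bash
python3 - <<'E'
from h import *
w=cam('wrist');s=cam('side');t=cam('top')
def rowc(c,r,x0,x1,thr):
    g=c['color'][r,x0:x1].astype(int).sum(1); i=np.nonzero(g<thr)[0]; return (round(float(i.mean()+x0),1),len(i)) if len(i) else None
print('side',[(r,rowc(s,r,322,345,250)) for r in range(234,278,4)])
print('wrist',[(r,rowc(w,r,262,300,230)) for r in range(120,244,8)])
def colc(c,x,y0,y1,thr):
    g=c['color'][y0:y1,x].astype(int).sum(1); i=np.nonzero(g<thr)[0]; return (round(float(i.mean()+y0),1),len(i)) if len(i) else None
print('sidecols',[(x,colc(s,x,228,260,250)) for x in range(309,331,3)])
g=t['color'].astype(int).sum(2)
sub=g[185:212,375:412]; print('top'); print((sub//10)[::2])
E
```

```text
side [(234, None), (238, (325.0, 5)), (242, (327.0, 11)), (246, (332.0, 5)), (250, (332.0, 5)), (254, (332.0, 5)), (258, (332.0, 5)), (262, (332.0, 5)), (266, (332.0, 5)), (270, (332.0, 5)), (274, (332.5, 6))]
wrist [(120, None), (128, (278.5, 14)), (136, (278.0, 13)), (144, (278.0, 13)), (152, (278.0, 13)), (160, (277.5, 12)), (168, (277.5, 12)), (176, (277.0, 13)), (184, (278.0, 15)), (192, (284.4, 24)), (200, (277.0, 13)), (208, (275.9, 14)), (216, (277.6, 7)), (224, (279.4, 11)), (232, (277.3, 3)), (240, None)]
sidecols [(309, None), (312, (236.5, 4)), (315, (236.6, 5)), (318, (238.2, 4)), (321, (239.2, 4)), (324, (240.2, 4)), (327, (241.2, 6)), (330, (249.9, 19))]
top
[[41 42 42 41 42 41 42 42 41 41 41 41 41 38 40 40 41 41 42 42 41 41 40 41
  42 42 41 40 41 41 41 41 41 41 42 41 41]
 [41 42 41 41 42 41 41 42 41 40 40 29 21 31 39 41 41 41 41 41 41 41 41 41
  41 41 41 40 40 42 41 41 41 42 41 41 41]
 [42 42 41 42 42 41 43 41 41 42 34 22 21 37 40 42 41 41 42 41 41 41 41 41
  42 41 41 41 41 40 40 40 40 41 41 41 42]
 [43 42 42 41 41 41 42 42 42 41 27 18 31 41 42 41 42 41 42 41 41 41 42
[... 506 characters left out ...]
41]
 [43 41 42 41 41 41 30 23 19 19 19 18 17 17 16 16 16 18 17 16 23 21 20 22
  32 40 41 41 41 41 41 41 42 41 42 41 41]
 [41 42 42 31 24 24 24 20 17 16 17 17 16 18 18 16 17 25 37 39 41 41 41 41
  42 42 41 42 41 41 42 41 41 42 41 41 41]
 [42 42 43 30 23 24 23 20 16 14 16 18 18 16 25 36 40 41 42 42 42 41 41 42
  42 41 42 41 42 41 41 40 42 42 42 42 42]
 [41 41 40 41 29 23 19 21 20 19 16 18 20 25 32 36 41 43 43 42 42 43 42 42
  42 42 40 42 41 41 41 41 42 42 41 41 41]
 [42 41 42 43 42 42 39 40 39 36 27 26 22 21 21 21 21 21 22 24 24 28 34 37
  40 41 42 41 41 42 42 42 42 43 41 41 41]
 [42 41 42 42 41 42 41 42 42 42 40 41 41 41 39 40 39 36 27 25 22 21 20 21
  21 21 23 24 24 26 38 41 41 41 40 41 40]]
```

```bash
python3 - <<'E'
from h import *
from scipy.optimize import least_squares
w=cam('wrist');s=cam('side');t=cam('top')
for z,wu in ((.065,278.0),(.09,277.6),(.115,277.2)):
    r=least_squares(lambda p:[proj(s,(*p,z))[0]-332.4,proj(w,(*p,z),True)[0]-wu],[.544,-.247]).x
    print(z,r,[np.round(proj(c,(*r,z),f),1).tolist() for c,f in ((s,0),(w,1),(t,0))])
a,b=plane(s,312,236.5,.138),plane(s,327,241.3,.138);d=b-a;print('side dir',a,b,np.degrees(np.arctan2(-d[1],-d[0])))
a,b=plane(t,383.5,205.5,.138),plane(t,403,194.5,.138);d=a-b;print('top',a,b,np.degrees(np.arctan2(d[1],d[0])),np.linalg.norm(d))
E
```

```text
0.065 [ 0.54945906 -0.25028625] [[332.4, 268.1], [278.0, 137.6], [399.4, 195.6]]
0.09 [ 0.54882677 -0.2498167 ] [[332.4, 259.8], [277.6, 157.2], [401.3, 194.2]]
0.115 [ 0.54818108 -0.24937644] [[332.4, 251.3], [277.2, 178.8], [403.2, 192.8]]
side dir [ 0.51372448 -0.2045924   0.138     ] [ 0.53923619 -0.23633627  0.138     ] 128.78792307071612
top [ 0.51062719 -0.19428455  0.138     ] [ 0.53965226 -0.24376171  0.138     ] 120.3974098031751 0.05736238855064207
```

```bash
python3 - <<'E'
from h import *
w=cam('wrist');
p=np.array([.546,-.2475,.138])
for v,u in ((200,277),(208,277),(216,277.5),(224,278.5),(232,278)):
    a=plane(w,u,v,.138,True); d=a-p; print(v,a.round(4),np.degrees(np.arctan2(d[1],d[0])).round(1),np.linalg.norm(d).round(4))
M=des(121,-1)
# target: grasp point at bend bar mid = p+4mm*(h-zhat)->4mm in along both arms ; TCP 19 mm further
g=p+.004*2**.5*M[:,2]; print('g',g)
need(g+.019*M[:,2]-.08*M[:,2],M); need(g+.019*M[:,2],M)
pp,m,o=pose();print('cam rel lateral of key in tool frame',(m.T@(p-pp)).round(4))
E
```

```text
200 [ 0.5479 -0.2496  0.138 ] -47.9 0.0029
208 [ 0.5412 -0.2379  0.138 ] 116.7 0.0107
216 [ 0.5335 -0.2255  0.138 ] 119.6 0.0253
224 [ 0.5247 -0.2122  0.138 ] 121.1 0.0413
232 [ 0.5163 -0.1968  0.138 ] 120.3 0.0588
g [ 0.54393985 -0.24407133  0.134     ]
shift rows(20mm) tool frame [-0.12 -0.16  2.07]
turn rows(4deg) [-0.29 -0.26  0.13] norm deg 1.6307345852701778 in target frame shift [-0.08 -0.2   2.07]
shift rows(20mm) tool frame [-0.19 -0.08  6.07]
turn rows(4deg) [-0.29 -0.26  0.13] norm deg 1.6307345852701778 in target frame shift [-0.08 -0.2   6.07]
cam rel lateral of key in tool frame [-0.0033 -0.002   0.0967]
```

{"fn": "jog_arm", "kwargs": {
  "moves": [-0.01,-0.02,0.4,-0.04,-0.03,0.02,1,-0.01,-0.02,0.4,-0.04,-0.03,0.02,1,-0.01,-0.02,0.4,-0.04,-0.03,0.02,1,-0.01,-0.02,0.4,-0.04,-0.03,0.02,1,-0.01,-0.02,0.4,-0.04,-0.03,0.02,1,-0.01,-0.02,0.4,-0.04,-0.03,0.02,1,-0.01,-0.02,0.4,-0.04,-0.03,0.02,1,-0.01,-0.02,0.4,-0.04,-0.03,0.02,1]
}}

```text
t: 5.52
eef_pos: [0.5573, -0.2678, 0.1597]
tool_rot: [-0.187, 0.803, -0.456, -0.334]
contact_force: [0.2, 0.5, 0.5]
gripper_width: 1.001
grasp_force: 0.0
```

```bash
cat > chk.py <<'E'
from h import *
p=np.array([.546,-.2475,.138]);M=des(120.4,-1);g=p+.004*2**.5*M[:,2]
need(g+.019*M[:,2],M); print(pose()[2]['q'].round(3))
E
python3 chk.py
```

```text
shift rows(20mm) tool frame [-0.05 -0.05  2.82]
turn rows(4deg) [0.12 0.   0.05] norm deg 0.539820529420491 in target frame shift [-0.05 -0.03  2.82]
[ 0.738  0.919 -0.393  1.124 -0.133  1.795 -2.205]
```

{"fn": "jog_arm", "kwargs": {
  "moves": [-0.01,0,0.35,0.01,0,0,1,-0.01,0,0.35,0.01,0,0,1,-0.01,0,0.35,0.01,0,0,1,-0.01,0,0.35,0.01,0,0,1,-0.01,0,0.35,0.01,0,0,1,0,0,0.35,0.01,0,0,1,0,0,0.35,0.01,0,0,1,0,0,0.35,0.01,0,0,1]
}}

```text
t: 6.18
eef_pos: [0.5367, -0.2334, 0.1209]
tool_rot: [-0.19, 0.803, -0.457, -0.332]
contact_force: [-0.4, -0.7, 0.2]
gripper_width: 1.005
grasp_force: 0.0
```

{"fn": "jog_arm", "kwargs": {
  "moves": [0,0,0,0,0,0,0,0,0,0,0,0,0,0,0,0,0,0,0,0,0,0,0,0,0,0,0,0,0,0,0,0,0,0,0,0,0,0,0,0,0,0,0,0,0,0,0,0,0,0,0,0,0,0,0,0],
  "grip_force": 80
}}

```text
t: 6.85
eef_pos: [0.537, -0.2338, 0.1214]
tool_rot: [-0.19, 0.803, -0.457, -0.332]
contact_force: [0.2, 0.1, -0.1]
gripper_width: 0.0
grasp_force: 0.0
```

```bash
python3 - <<'E'
from h import *
w=cam('wrist');s=cam('side')
cv2.imwrite('pics/m2.png',np.hstack([cv2.resize(w['color'],(400,300)),cv2.resize(s['color'][200:300,270:403],(400,300),interpolation=cv2.INTER_CUBIC)]))
E
python3 chk.py
```

```text
shift rows(20mm) tool frame [-0.01 -0.04  0.07]
turn rows(4deg) [ 0.04 -0.    0.06] norm deg 0.27312519814522956 in target frame shift [-0.01 -0.04  0.07]
[ 0.745  0.897 -0.406  1.269 -0.136  1.669 -2.198]
```

View pics/m2.png

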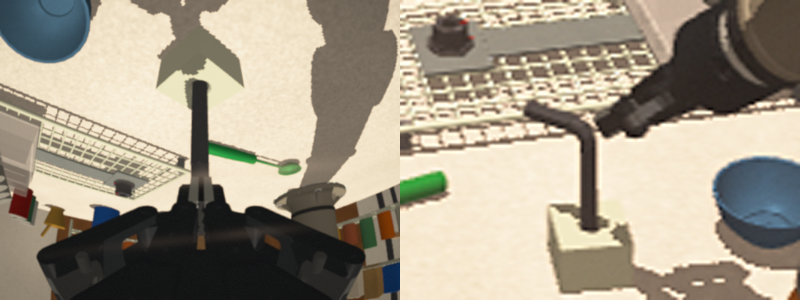

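The fingers shut on nothing. The side view shows the fingertips at about (337,241), just short of the bend at (333,243). I'll compare that with the TCP projection.

```bash
python3 - <<'E'
from h import *
s=cam('side');t=cam('top');w=cam('wrist');p,m,o=pose();print(o['gripper_width'],p,proj(s,p),proj(t,p),proj(w,p,True))
for c,n in((s,'s'),(t,'t')): print(n,[tuple(np.round(proj(c,p-m[:,2]*d),1)) for d in (0,.02,.04)])
x,y=map(int,proj(t,p)); 
a=cv2.resize(t['color'][y-30:y+30,x-30:x+50],(640,480),interpolation=cv2.INTER_CUBIC); a=np.clip(a.astype(int)*2,0,255).astype(np.uint8)
print(x-30,y-30); cv2.imwrite('pics/t2.png',a)
E
```

```text
-0.0015933164548496356 [ 0.53696379 -0.23376177  0.12141848] (np.float64(325.52016831873993), np.float64(246.58873116333154)) (np.float64(397.68545756621086), np.float64(196.56685338924714)) (np.float64(279.1234696765301), np.float64(236.26210866512014))
s [(np.float64(325.5), np.float64(246.6)), (np.float64(330.5), np.float64(243.9)), (np.float64(335.6), np.float64(241.1))]
t [(np.float64(397.7), np.float64(196.6)), (np.float64(403.6), np.float64(192.9)), (np.float64(409.7), np.float64(189.2))]
367 166
```

View pics/t2.png

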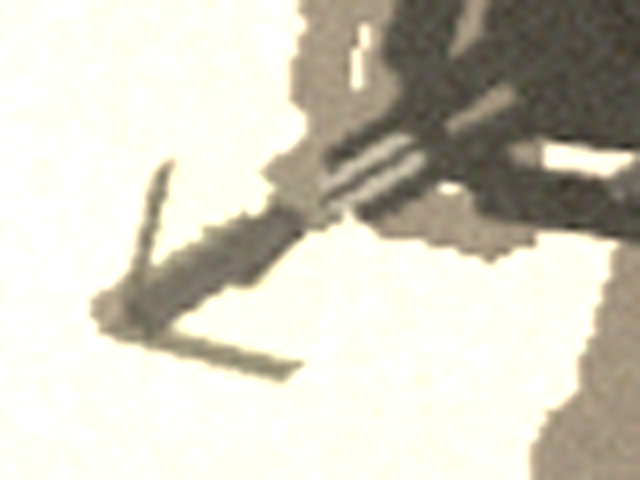

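The top crop shows the fingertips at about (409,190), while the reported TCP projects to (397.7,196.6). Both cameras therefore put the fingertips about 40 mm short of the reported TCP. I'll check that offset against the first image.

```bash
python3 - <<'E'
from h import *
s=cam('side');p,m,o=pose()
tip,e=two(cam('top'),(409,190),s,(337,241));print(tip,e,'tool frame offset',m.T@(tip-p))
P=np.array([.2975,-.6053,.1935])
M=np.array([[.897,.441,0],[.441,-.897,0],[0,0,-1.]])
for d in (0,.013,.04,.053): print(d,[np.round(proj(s,P-M[:,2]*d+M[:,1]*y),1).tolist() for y in (-.045,0,.045)])
im=cv2.imread('pics/side0.png')[240:370,230:350]; cv2.imwrite('pics/s0c.png',cv2.resize(im,None,fx=5,fy=4.6))
E
```

```text
[ 0.55222317 -0.25753616  0.14852233] 0.0055281157663109185 tool frame offset [ 0.00077506 -0.00101072 -0.03915981]
0 [[266.0, 349.8], [285.2, 363.7], [305.6, 378.5]]
0.013 [[265.8, 344.2], [285.1, 358.1], [305.6, 372.8]]
0.04 [[265.2, 332.5], [284.8, 346.2], [305.7, 360.8]]
0.053 [[265.0, 326.7], [284.7, 340.3], [305.8, 354.8]]
```

View pics/s0c.png

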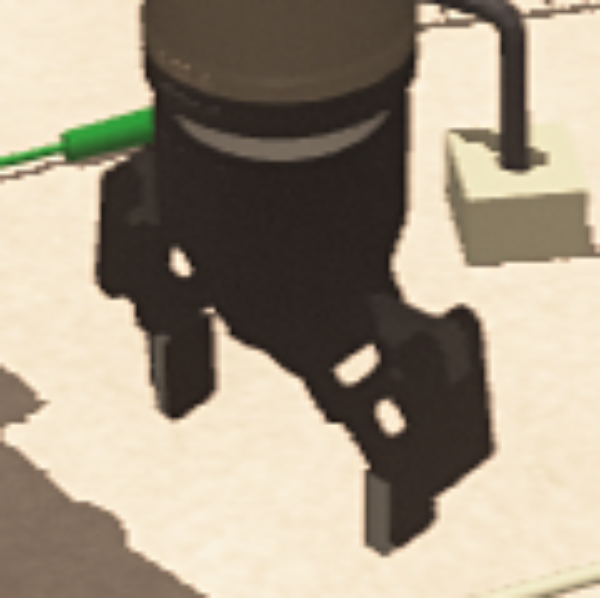

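The start image confirms it: the finger ends sit about 39 mm behind the reported TCP. I'll reopen, advance 40 mm and grip again.

{"fn": "jog_arm", "kwargs": {
  "moves": [0,0,0,0,0,0,1,0,0,0,0,0,0,1,0,0,0,0,0,0,1,0,0,0,0,0,0,1,0,0,0,0,0,0,1,0,0,0,0,0,0,1,0,0,0,0,0,0,1,0,0,0,0,0,0,1]
}}

```text
t: 7.87
eef_pos: [0.537, -0.2338, 0.1214]
tool_rot: [-0.19, 0.803, -0.457, -0.332]
contact_force: [-0.2, -0.9, 0.9]
gripper_width: 0.998
grasp_force: 0.0
```

{"fn": "jog_arm", "kwargs": {
  "moves": [0,0,0.26,0,0,0.01,1,0,0,0.26,0,0,0.01,1,0,0,0.26,0,0,0.01,1,0,0,0.26,0,0,0.01,1,0,0,0.26,0,0,0.01,1,0,0,0.26,0,0,0.01,1,0,0,0.26,0,0,0,1,0,0,0.26,0,0,0,1]
}}

```text
t: 8.53
eef_pos: [0.5218, -0.2081, 0.0916]
tool_rot: [-0.189, 0.802, -0.459, -0.333]
contact_force: [0.2, -0.2, 0.6]
gripper_width: 0.996
grasp_force: 0.0
```

{"fn": "jog_arm", "kwargs": {
  "moves": [0,0,0,0,0,0,0,0,0,0,0,0,0,0,0,0,0,0,0,0,0,0,0,0,0,0,0,0,0,0,0,0,0,0,0,0,0,0,0,0,0,0,0,0,0,0,0,0,0,0,0,0,0,0,0,0],
  "grip_force": 80
}}

```text
t: 9.2
eef_pos: [0.5227, -0.2085, 0.0922]
tool_rot: [-0.189, 0.802, -0.459, -0.332]
contact_force: [1.8, -0.0, 0.7]
gripper_width: 0.142
grasp_force: 77.8
```

```bash
python3 chk.py; python3 -c "
from h import *
cv2.imwrite('pics/s3.png',cam('side')['color'])
"
```

```text
shift rows(20mm) tool frame [-0.01 -0.01 -1.99]
turn rows(4deg) [ 0.02 -0.02  0.01] norm deg 0.11187555627913896 in target frame shift [-0.01 -0.02 -1.99]
[ 0.743  0.891 -0.412  1.362 -0.138  1.579 -2.198]
```

{"fn": "jog_arm", "kwargs": {
  "moves": [-0.2,0,-0.2,0,0,0,0,-0.4,0,-0.4,0,0,0,0,-0.4,0,-0.4,0,0,0,0,-0.4,0,-0.4,0,0,0,0,-0.5,0,-0.5,0,0,0,0,-0.6,0,-0.6,0,0,0,0,-0.6,0,-0.6,0,0,0,0,-0.6,0,-0.6,0,0,0,0]
}}

```text
t: 9.92
eef_pos: [0.522, -0.2084, 0.1989]
tool_rot: [-0.189, 0.802, -0.459, -0.333]
contact_force: [0.6, 0.4, -2.3]
gripper_width: 0.141
grasp_force: 77.9
```

```bash
python3 - <<'E'
from h import *
p,m,o=pose();print(o['q'].round(3),p,o['contact_force'],m.round(3).tolist())
t=cam('top');s=cam('side');cv2.imwrite('pics/s4.png',s['color']);cv2.imwrite('pics/t4.png',t['color'])
# target directly above bolt, seat orientation hd 114, up=+1
M=des(114,1); b=np.array([.5385,.0655,0])
O=b+[0,0,.099+.07]; need(O+(.0057+.058)*M[:,2],M)
E
```

```text
[ 0.749  0.78  -0.428  1.312 -0.178  1.728 -2.243] [ 0.52198777 -0.20839738  0.19891076] [ 0.58530554  0.39528138 -2.25794616] [[0.358, -0.862, -0.36], [-0.61, -0.508, 0.608], [-0.707, 0.002, -0.707]]
shift rows(20mm) tool frame [-7.02 -7.85 12.35]
turn rows(4deg) [  0.1    1.73 -43.8 ] norm deg 175.34944413503146 in target frame shift [ 7.53  6.25 12.94]
```

{"fn": "jog_arm", "kwargs": {
  "moves": [0,0,0,0,0,-0.5,0,0,0,0,0,0,-1,0,0,0,0,0,0,-1,0,0,0,0,0,0,-1,0,0,0,0,0,0,-1,0,0,0,0,0,0,-1,0,0,0,0,0,0,-1,0,0,0,0,0,0,-1,0]
}}

```text
t: 10.68
eef_pos: [0.5217, -0.2084, 0.1961]
tool_rot: [-0.269, 0.894, -0.234, -0.273]
contact_force: [0.2, 0.1, -2.3]
gripper_width: 0.143
grasp_force: 77.9
```

{"fn": "jog_arm", "kwargs": {
  "moves": [0,0,0,0,0,-1,0,0,0,0,0,0,-1,0,0,0,0,0,0,-1,0,0,0,0,0,0,-1,0,0,0,0,0,0,-1,0,0,0,0,0,0,-1,0,0,0,0,0,0,-1,0,0,0,0,0,0,-1,0]
}}

```text
t: 11.35
eef_pos: [0.5217, -0.2085, 0.196]
tool_rot: [-0.334, 0.924, 0.021, -0.188]
contact_force: [-0.4, 0.2, -3.0]
gripper_width: 0.139
grasp_force: 77.9
```

{"fn": "jog_arm", "kwargs": {
  "moves": [0,0,0,0,0,-1,0,0,0,0,0,0,-1,0,0,0,0,0,0,-1,0,0,0,0,0,0,-1,0,0,0,0,0,0,-1,0,0,0,0,0,0,-1,0,0,0,0,0,0,-1,0,0,0,0,0,0,-1,0]
}}

```text
t: 12.02
eef_pos: [0.5216, -0.2087, 0.1959]
tool_rot: [-0.372, 0.882, 0.275, -0.089]
contact_force: [0.3, 0.6, -3.2]
gripper_width: 0.139
grasp_force: 77.9
```

{"fn": "jog_arm", "kwargs": {
  "moves": [0,0,0,0,0,-1,0,0,0,0,0,0,-1,0,0,0,0,0,0,-1,0,0,0,0,0,0,-1,0,0,0,0,0,0,-1,0,0,0,0,0,0,-1,0,0,0,0,0,0,-1,0,0,0,0,0,0,-1,0]
}}

```text
t: 12.68
eef_pos: [0.5217, -0.2088, 0.1959]
tool_rot: [-0.382, 0.772, 0.507, 0.017]
contact_force: [-0.1, 0.1, -2.3]
gripper_width: 0.137
grasp_force: 77.9
```

{"fn": "jog_arm", "kwargs": {
  "moves": [0,0,0,0,0,-1,0,0,0,0,0,0,-1,0,0,0,0,0,0,-1,0,0,0,0,0,0,-1,0,0,0,0,0,0,-1,0,0,0,0,0,0,-1,0,0,0,0,0,0,-1,0,0,0,0,0,0,-1,0]
}}

```text
t: 13.35
eef_pos: [0.5217, -0.2088, 0.1958]
tool_rot: [-0.363, 0.603, 0.7, 0.122]
contact_force: [0.5, -0.1, -2.3]
gripper_width: 0.139
grasp_force: 77.9
```

{"fn": "jog_arm", "kwargs": {
  "moves": [0,0,0,0,0,-1,0,0,0,0,0,0,-1,0,0,0,0,0,0,-1,0,0,0,0,0,0,-1,0,0,0,0,0,0,-0.5,0,0,0,0,0,0,0,0,0,0,0,0,0,0,0,0,0,0,0,0,0,0]
}}

```text
t: 14.02
eef_pos: [0.522, -0.2085, 0.1963]
tool_rot: [-0.339, 0.487, 0.785, 0.177]
contact_force: [-0.0, 1.5, -3.3]
gripper_width: 0.142
grasp_force: 78.0
```

```bash
cat > go.py <<'E'
from h import *
import sys
p,m,o=pose();print(o['q'].round(3),p,o['contact_force'].round(1))
M=des(114,1); b=np.array([.5385,.0655,0])
O=b+[0,0,.099+float(sys.argv[1])]; need(O+(.0057+.058)*M[:,2],M)
E
python3 go.py .09
```

```text
[ 1.11   1.097 -1.28   1.281  0.324  1.809  0.345] [ 0.52199054 -0.20851175  0.19628309] [-0.   1.5 -3.3]
shift rows(20mm) tool frame [ 8.34  7.35 11.47]
turn rows(4deg) [-1.18  0.05  0.1 ] norm deg 4.72873023762594 in target frame shift [ 8.36  6.33 12.06]
```

{"fn": "jog_arm", "kwargs": {
  "moves": [0.52,0.46,0.72,0,0,0,0,0.52,0.46,0.72,0,0,0,0,0.52,0.46,0.72,0,0,0,0,0.52,0.46,0.72,0,0,0,0,0.52,0.46,0.72,0,0,0,0,0.52,0.46,0.72,0,0,0,0,0.52,0.46,0.72,0,0,0,0,0.52,0.46,0.72,0,0,0,0]
}}

```text
t: 14.68
eef_pos: [0.5209, -0.0499, 0.1698]
tool_rot: [-0.339, 0.487, 0.785, 0.177]
contact_force: [0.1, -0.5, -2.2]
gripper_width: 0.139
grasp_force: 78.1
```

{"fn": "jog_arm", "kwargs": {
  "moves": [0.52,0.46,0.72,-0.15,0,0.01,0,0.52,0.46,0.72,-0.15,0,0.01,0,0.52,0.46,0.72,-0.15,0,0.01,0,0.52,0.46,0.72,-0.15,0,0.01,0,0.52,0.46,0.72,-0.15,0,0.01,0,0.52,0.46,0.72,-0.15,0,0.01,0,0.52,0.46,0.72,-0.15,0,0.01,0,0.52,0.46,0.72,-0.15,0,0.01,0]
}}

```text
t: 15.35
eef_pos: [0.5247, 0.108, 0.1447]
tool_rot: [-0.319, 0.503, 0.776, 0.208]
contact_force: [0.9, 0.2, -2.5]
gripper_width: 0.139
grasp_force: 78.1
```

```bash
python3 go.py .09; python3 - <<'E'
from h import *
t=cam('top');s=cam('side');w=cam('wrist')
for k,c in zip('wst',(w,s,t)): cv2.imwrite(f'pics/{k}5.png',c['color'])
p,m,o=pose(); O=p-.0637*m[:,2]; h=(m[:,2]+m[:,0])/2**.5; d=(m[:,2]-m[:,0])/2**.5
print('O',O,'h',h,'d',d)
for n,P in (('O',O),('long',O+.133*h),('short',O+.057*d),('bolt',(.5385,.0655,.06))): print(n,np.array(P).round(4),[np.round(proj(c,P,f),1).tolist() for c,f in((t,0),(s,0),(w,1))])
a=t['color'][150:240,220:330];b=s['color'][170:270,260:393]
cv2.imwrite('pics/m5.png',np.hstack([cv2.resize(np.clip(a.astype(int)*2,0,255).astype(np.uint8),(440,360),interpolation=cv2.INTER_CUBIC)[:, :400],cv2.resize(b,(400,300),interpolation=cv2.INTER_CUBIC)[:].repeat(1,0) if 0 else cv2.resize(b,(400,360))]))
E
```

```text
[ 0.905  1.044 -1.324  1.703  0.237  1.206  0.037] [0.52468423 0.10797075 0.14468713] [ 0.9  0.2 -2.5]
shift rows(20mm) tool frame [-0.   -0.23  0.05]
turn rows(4deg) [0.03 0.05 0.03] norm deg 0.2667659104314731 in target frame shift [-0.   -0.23  0.05]
O [0.54199109 0.06760765 0.19025029] h [-0.41045112  0.91187615 -0.00342885] d [ 0.00377719 -0.00206    -0.99999074]
O [0.542  0.0676 0.1903] [[279.5, 187.9], [284.0, 167.9], [284.4, 300.2]]
long [0.4874 0.1889 0.1898] [[229.2, 209.2], [252.6, 153.9], [283.6, 84.8]]
short [0.5422 0.0675 0.1333] [[280.5, 191.9], [284.4, 185.7], [283.4, 323.5]]
bolt [0.5385 0.0655 0.06  ] [[282.2, 198.0], [283.8, 208.2], [277.2, 338.8]]
```

View pics/m5.png

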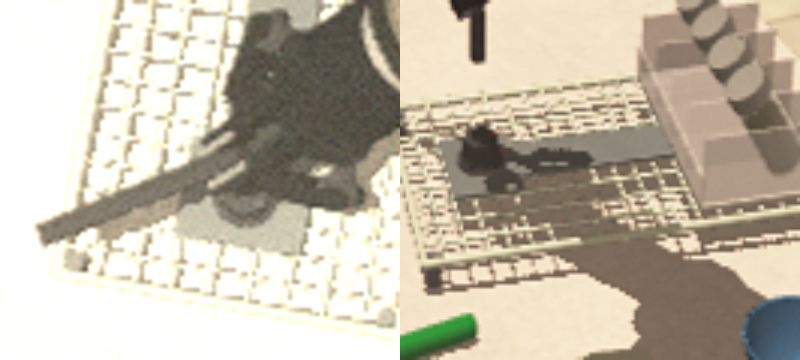

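The top crop shows the long arm's end at about (230.5,208), and the side view shows the short arm's end at about (286,187) above the bolt at about (287,207). Both are within 1–2 px of prediction. I'll refine with masks.

```bash
python3 - <<'E'
from h import *
t=cv2.imread('pics/t5.png').astype(int).sum(2);s=cv2.imread('pics/s5.png').astype(int).sum(2)
print('side key',[(r,(np.nonzero(s[r,270:300]<250)[0]+270).tolist()) for r in range(170,192,2)])
for r in range(200,220,1):
    i=np.nonzero(s[r,265:310]<230)[0]+265; print(r,(i.min(),i.max(),i.mean().round(1)) if len(i) else None,end=' ')
print('\ntop')
T=np.zeros_like(t,np.uint8);T[195:218,226:262]=(t[195:218,226:262]<215)
for r in range(196,216): print(r,''.join('#' if v<150 else '+' if v<215 else '-' if v<300 else '.' for v in t[r,224:265]))
t0=cv2.imread('pics/top0.png').astype(int).sum(2)
for r in range(186,210): print(r,''.join('#' if v<130 else '+' if v<160 else '-' if v<200 else '.' for v in t0[r,265:300]))
E
```

```text
side key [(170, [277, 278, 279, 280, 281, 282, 283, 284, 285, 286, 287, 288]), (172, [278, 279, 280, 281, 282, 283, 284, 285, 286]), (174, [279, 280, 281, 282, 283, 284, 285, 286, 287]), (176, [284, 285, 286, 287]), (178, [284, 285, 286, 287]), (180, [284, 285, 286, 287]), (182, [284, 285, 286, 287]), (184, [284, 285, 286, 287]), (186, [284, 285, 286, 287]), (188, []), (190, [])]
200 None 201 None 202 None 203 None 204 None 205 (np.int64(286), np.int64(288), np.float64(287.0)) 206 (np.int64(283), np.int64(290), np.float64(286.5)) 207 (np.int64(283), np.int64(291), np.float64(287.0)) 208 (np.int64(280), np.int64(291), np.float64(286.3)) 209 (np.int64(281), np.int64(291), np.float64(286.6)) 210 (np.int64(281), np.int64(293), np.float64(287.5)) 211 (np.int64(281), np.int64(308), np.float64(291.4)) 212 (np.int64(280), np.int64(309), np.float64(293.2)) 213 (np.int64(280), np.int64(309), np.float64(294.5)) 214 (np.int64(280), np.int64(309), np.float64(294.5)) 215 (np.int64(280), np.int64(305), np.float64(291.8)) 216 (np.int64(280), np.int64(309), np.float64(293.4)) 217 (np.int64(281), np.i
[... 1322 characters left out ...]
-.--+--.............
193 ...........------+-----............
194 ..........-----++------............
195 .........-+---+#++--.-+-...........
196 .........----++---+---++...........
197 .........----+-------++--..........
198 .........----+-------++--..........
199 ........------+-+----+--+..........
200 .........-+----------++--..........
201 .........-++---------++-...........
202 ..........-+#+----+++++-...........
203 ..........---++++++++--............
204 ..........----+++++++-.............
205 ............---------..............
206 ..............--.--.............-..
207 ...................................
208 ...................................
209 ...................................
```

```bash
python3 - <<'E'
from h import *
t=cam('top');s=cam('side')
L=plane(t,230,208.3,.19);q=plane(t,250,200.5,.19);d=q-L
a=np.degrees(np.arctan2(-d[1],-d[0]));print('L',L,'ang',a)
for ang in (114.2,a):
    h=np.array([np.cos(np.radians(ang)),np.sin(np.radians(ang)),0]);print('O top',L-.133*h)
print('bolt top',plane(t,281.8,198.3,.06))
S=np.array([[*proj(s,(.54,.066,.15))],[*proj(s,(.55,.066,.15))],[*proj(s,(.54,.076,.15))]]);print(S)
print('vertical',proj(s,(.54,.066,.06)))
print('tip row',proj(s,(.542,.0676,.1333)),'observed bottom ~187.5')
E
```

```text
L [0.48969969 0.18701615 0.19      ] ang 112.55898671201194
O top [0.54421946 0.06570418 0.19      ]
O top [0.54072307 0.06419264 0.19      ]
bolt top [0.5376658 0.0666594 0.06     ]
[[283.7463462  180.89772558]
 [287.04682691 180.2768172 ]
 [282.54239541 179.34899692]]
vertical (np.float64(284.22007523751455), np.float64(207.97695417628248))
tip row (np.float64(284.3007669932038), np.float64(185.66801416407654)) observed bottom ~187.5
```

Top and side disagree by several millimetres on the key relative to the bolt. I'll use the last picture for a magnified composite of side, top and the earlier wrist view.

```bash
python3 - <<'E'
from h import *
z=lambda im,x0,y0,w,h,W,H,g=1: cv2.resize(np.clip(im[y0:y0+h,x0:x0+w].astype(float)*g,0,255).astype(np.uint8),(W,H),interpolation=cv2.INTER_NEAREST)
s5=cam('side')['color'];s1=cv2.imread('pics/s1.png');t0=cv2.imread('pics/top0.png');w1=cv2.imread('pics/w1.png')
A=np.hstack([z(s5,267,172,40,50,400,500,1.5)[:, :],np.vstack([z(s1,270,198,32,25,400,300,1.5)[:250],z(t0,266,186,32,20,400,250,2)])])
B=np.hstack([z(w1,172,222,50,12,400,100,1.5)])
C=np.hstack([z(w1,180,226,32,8,400,100,1.5),z(w1,170,218,56,14,400,100,1.5)])
cv2.imwrite('pics/last.png',np.hstack([A[:, :400], np.vstack([z(s1,270,198,32,20,400,250,1.6),z(t0,266,186,32,20,400,250,2)])]) if 0 else np.vstack([np.hstack([z(s5,267,172,40,30,400,300,1.5),z(s1,267,198,40,30,400,300,1.6)]),np.hstack([z(t0,262,183,40,30,400,300,2),z(w1,176,222,40,30,400,300,1.6)])]))
E
```

```text
(no output)
```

View pics/last.png

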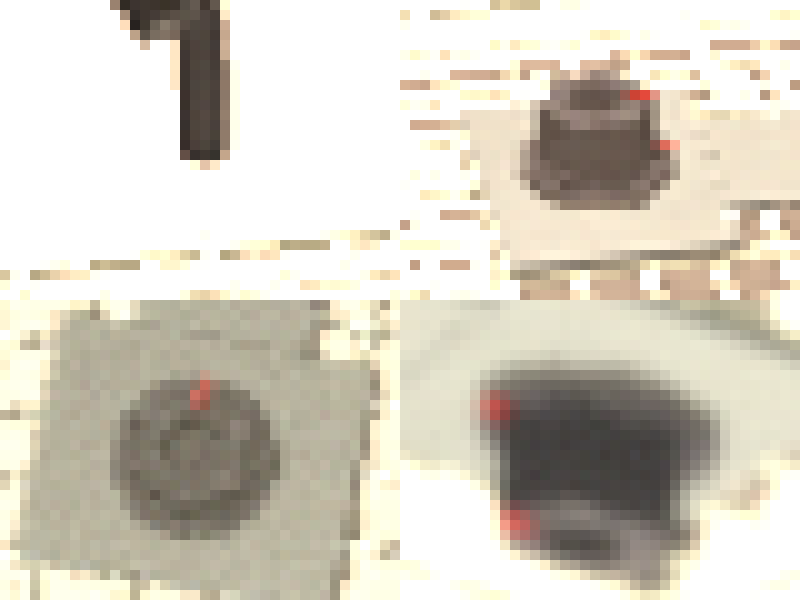

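The composite settles it. The side view has the socket hole at about (286.0,207.0), with the flange centred at 286.4. In the top view the flange circle is centred at (281.2,198.3), but the hex mouth sits higher, at about (281.0,196.7). The earlier wrist view has the hole at (194.5,246). I'll triangulate again.

```bash
python3 - <<'E'
from h import *
from scipy.optimize import least_squares
t=cam('top');s=cam('side');w=cam('wrist');p,m,o=pose()
g=s['color'].astype(int).sum(2)
print(t['cx'],t['cy'],'side rows',[(r,g[r,281:293].tolist()) for r in (178,182,185,187,188)])
# wrist cam pose at w1
q=np.array([-.196,.806,-.458,-.321]);m1=R.from_quat([q[1],q[2],q[3],q[0]]).as_matrix();p1=np.array([.57707,-.3110,.2038])
Rct=w['R']@m; Ct=m.T@(w['C']-p)
w1=dict(w);w1['R']=Rct@m1.T;w1['C']=p1+m1@Ct;w1['t']=-w1['R']@w1['C']
print('top',plane(t,281.0,196.7,.06),'side',plane(s,286.1,207.1,.06),'wrist',plane(w1,194.5,246,.06,True))
print('key foot chk wrist1',proj(w1,(.546,-.2475,.1),True))
O=p-.0637*m[:,2];d=(m[:,2]-m[:,0])/2**.5
print('FK O',O,'side proj of mid short',proj(s,O+.04*d),'tip',proj(s,O+.057*d))
E
```

```text
288.74396555108865 208.64319719709613 side rows [(178, [674, 673, 688, 605, 97, 132, 141, 131, 249, 559, 692, 674]), (182, [683, 678, 692, 608, 101, 134, 148, 130, 249, 559, 692, 680]), (185, [678, 680, 694, 623, 188, 132, 150, 135, 163, 500, 692, 678]), (187, [684, 688, 692, 636, 304, 100, 110, 102, 331, 621, 684, 674]), (188, [683, 681, 688, 698, 670, 518, 397, 469, 634, 694, 680, 675])]
top [0.54203565 0.06893125 0.06      ] side [0.54683588 0.06862201 0.06      ] wrist [0.54142397 0.06313348 0.06      ]
key foot chk wrist1 (np.float64(279.40772257757334), np.float64(171.69148399157265))
FK O [0.54351153 0.06544503 0.19015812] side proj of mid short (np.float64(285.042448487685), np.float64(180.7145445324651)) tip (np.float64(285.15590822633783), np.float64(185.95260637497756))
```

```bash
cat > keytop.py <<'E'
from h import *
def keytop(z):
    t=cam('top');g=t['color'].astype(float).sum(2)
    a=np.clip((300-g)/(300-185),0,1)  # weight darkness
    p,m,o=pose();O=p-.0637*m[:,2];h=(m[:,2]+m[:,0])/2**.5
    u0=np.array(proj(t,O));u1=np.array(proj(t,O+.133*h));e=(u1-u0)/np.linalg.norm(u1-u0);n=np.array([-e[1],e[0]]);L=np.linalg.norm(u1-u0)
    S=lambda q:cv2.remap(g.astype(np.float32),np.float32([[q[0]]]),np.float32([[q[1]]]),cv2.INTER_LINEAR)[0,0]
    rows=[]
    for f in np.arange(.6,.96,.05):
        prof=np.array([S(u0+e*L*f+n*k) for k in np.arange(-7,7.1,.25)]);rows.append(prof)
    return t,O,h,u0,e,n,L,np.arange(-7,7.1,.25),np.array(rows),np.array([S(u0+e*(L+k)) for k in np.arange(-8,6,.5)])
if __name__=='__main__':
    t,O,h,u0,e,n,L,k,r,end=keytop(.19)
    print(u0,L,e,n);print(k[::2]);print(r[:,::2].astype(int));print(end.astype(int))
E
python3 keytop.py
```

```text
[280.33863574 187.34151557] 54.61562110632127 [-0.92236856  0.38631107] [-0.38631107 -0.92236856]
[-7.  -6.5 -6.  -5.5 -5.  -4.5 -4.  -3.5 -3.  -2.5 -2.  -1.5 -1.  -0.5
  0.   0.5  1.   1.5  2.   2.5  3.   3.5  4.   4.5  5.   5.5  6.   6.5
  7. ]
[[237 252 249 241 238 238 229 209 188 174 172 178 181 184 190 188 185 184
  185 207 241 286 328 369 403 436 433 427 431]
 [274 252 248 242 237 233 231 223 204 187 180 181 180 180 178 177 174 174
  183 212 257 293 305 331 397 449 447 445 445]
 [248 248 247 246 241 235 231 218 195 174 167 176 180 180 180 180 179 183
  194 227 298 358 366 376 425 466 440 400 392]
 [341 282 282 324 343 320 293 278 246 211 180 183 181 184 186 185 185 189
  193 212 266 317 362 380 348 318 296 288 296]
 [381 424 447 446 445 444 429 367 293 224 179 178 180 181 190 192 187 184
  188 199 240 299 329 357 388 406 416 422 422]
 [394 414 432 432 416 405 388 291 211 194 190 192 188 187 192 192 185 182
  191 206 268 325 372 418 427 429 437 447 445]
 [290 288 296 328 346 314 301 285 257 233 208 195 191 186 180 179 185 191
  201 215 293 379 421 444 448 450 450 449 449]
 [387 413 421 425 423 420 412 370 305 245 202 187 188 188 186 186 185 183
  196 209 264 334 396 439 455 453 452 450 450]]
[191 186 177 172 175 179 184 185 183 183 185 187 186 180 188 239 300 375
 442 448 447 448 447 445 445 444 443 445]
```

Top and FK agree on the key to about 0.3 mm, and the side view agrees with the corrected bolt position (0.542, 0.069).

```bash
sed -i 's/\.5385,\.0655,0/.542,.0688,0/' go.py; python3 go.py .03; python3 go.py .0
```

```text
[ 0.907  1.045 -1.325  1.701  0.237  1.207  0.038] [0.52533057 0.10669591 0.14501993] [-0.2  0.7 -2.7]
shift rows(20mm) tool frame [-2.02 -0.02  2.29]
turn rows(4deg) [0.04 0.04 0.03] norm deg 0.28031180569388264 in target frame shift [-2.03 -0.01  2.29]
[ 0.907  1.045 -1.325  1.701  0.237  1.207  0.038] [0.52533057 0.10669591 0.14501993] [-0.2  0.7 -2.7]
shift rows(20mm) tool frame [-3.08 -0.03  3.36]
turn rows(4deg) [0.04 0.04 0.03] norm deg 0.28031180569388264 in target frame shift [-3.09 -0.01  3.35]
```

{"fn": "jog_arm", "kwargs": {
  "moves": [-0.29,0,0.33,0.01,0.01,0.01,0,-0.29,0,0.33,0.01,0.01,0.01,0,-0.29,0,0.33,0.01,0.01,0.01,0,-0.29,0,0.33,0.01,0.01,0,0,-0.29,0,0.33,0,0,0,0,-0.29,0,0.33,0,0,0,0,-0.28,0,0.31,0,0,0,0,0,0,0,0,0,0,0]
}}

```text
t: 16.52
eef_pos: [0.5225, 0.1107, 0.082]
tool_rot: [-0.322, 0.503, 0.775, 0.208]
contact_force: [-1.0, -0.3, -3.4]
gripper_width: 0.138
grasp_force: 78.2
```

```bash
python3 go.py .03; python3 go.py .0; python3 - <<'E'
from h import *
s=cam('side');g=s['color'].astype(int).sum(2)
for r in range(180,214,2): print(r,g[r,277:297].tolist())
E
```

```text
[ 0.879  1.115 -1.262  1.727  0.292  1.137  0.06 ] [0.52253972 0.11073128 0.08198835] [-1.  -0.3 -3.4]
shift rows(20mm) tool frame [ 0.03  0.04 -0.11]
turn rows(4deg) [-0.04 -0.01 -0.  ] norm deg 0.1549105014771655 in target frame shift [ 0.03  0.04 -0.11]
[ 0.879  1.115 -1.262  1.727  0.292  1.137  0.06 ] [0.52253972 0.11073128 0.08198835] [-1.  -0.3 -3.4]
shift rows(20mm) tool frame [-1.03  0.04  0.95]
turn rows(4deg) [-0.04 -0.01 -0.  ] norm deg 0.1549105014771655 in target frame shift [-1.03  0.04  0.95]
180 [709, 701, 701, 706, 711, 709, 714, 625, 74, 80, 126, 176, 171, 151, 145, 120, 105, 103, 98, 99]
182 [234, 225, 180, 136, 129, 158, 272, 286, 193, 265, 268, 271, 281, 239, 124, 108, 102, 104, 100, 102]
184 [186, 115, 112, 153, 219, 238, 245, 272, 267, 276, 252, 172, 110, 94, 108, 108, 99, 102, 98, 107]
186 [100, 99, 109, 167, 221, 260, 229, 199, 182, 132, 96, 100, 110, 107, 105, 103, 92, 92, 64, 108]
188 [671, 335, 154, 119, 131, 139, 138, 133, 135, 145, 151, 111, 100, 91, 84, 63, 205, 569, 716, 701]
190 [287, 81, 103, 111, 110, 109, 114, 106, 105, 102, 96, 86, 390, 671, 711,
[... 478 characters left out ...]
 591, 103, 135, 145, 118, 392, 578, 595, 715, 705, 641, 571, 617, 679]
202 [510, 412, 459, 479, 528, 551, 479, 109, 133, 147, 134, 251, 614, 738, 704, 705, 704, 706, 648, 587]
204 [639, 476, 337, 339, 343, 348, 275, 127, 142, 141, 135, 158, 252, 573, 735, 711, 724, 722, 691, 605]
206 [699, 733, 686, 628, 464, 166, 134, 143, 148, 153, 142, 134, 126, 185, 400, 555, 538, 590, 668, 625]
208 [385, 262, 292, 200, 152, 129, 138, 146, 149, 156, 149, 143, 138, 138, 127, 273, 416, 402, 438, 458]
210 [409, 344, 178, 179, 146, 144, 174, 229, 215, 139, 144, 139, 147, 142, 127, 269, 423, 414, 421, 426]
212 [407, 398, 324, 206, 146, 150, 157, 155, 149, 151, 149, 152, 153, 151, 136, 140, 166, 198, 195, 312]
```

{"fn": "jog_arm", "kwargs": {
  "moves": [-0.06,0.01,0.06,0,0,0,0,-0.06,0.01,0.06,0,0,0,0,-0.06,0.01,0.06,0,0,0,0,-0.06,0.01,0.05,0,0,0,0,-0.06,0,0.05,0,0,0,0,-0.06,0,0.05,0,0,0,0,0,0,0,0,0,0,0,0,0,0,0,0,0,0]
}}

```text
t: 17.23
eef_pos: [0.5246, 0.1111, 0.0749]
tool_rot: [-0.321, 0.502, 0.775, 0.209]
contact_force: [-0.5, -1.0, 0.6]
gripper_width: 0.14
grasp_force: 78.7
```

{"fn": "jog_arm", "kwargs": {
  "moves": [-0.02,0,0.02,0,0,0,0,-0.02,0,0.02,0,0,0,0,-0.02,0,0.02,0,0,0,0,-0.02,0,0.02,0,0,0,0,-0.02,0,0.02,0,0,0,0,-0.02,0,0.02,0,0,0,0,0,0,0,0,0,0,0,0,0,0,0,0,0,0]
}}

```text
t: 17.9
eef_pos: [0.5249, 0.1124, 0.074]
tool_rot: [-0.321, 0.502, 0.775, 0.21]
contact_force: [-0.8, -2.5, 13.2]
gripper_width: 0.14
grasp_force: 79.8
```

```bash
python3 go.py .0
```

```text
[ 0.874  1.127 -1.255  1.725  0.299  1.126  0.066] [0.52486508 0.11236365 0.07402946] [-0.8 -2.5 13.2]
shift rows(20mm) tool frame [-0.77 -0.11  0.65]
turn rows(4deg) [ 0.01 -0.04  0.05] norm deg 0.24536080506346444 in target frame shift [-0.77 -0.1   0.65]
```

{"fn": "jog_arm", "kwargs": {
  "moves": [0.07,0,-0.07,0,0,0,0,0,-0.03,0,0,0,0,0,-0.03,-0.04,-0.03,0,0,0,0,-0.03,-0.04,-0.03,0,0,0,0,0,0,0,0,0,0,0,0,0,0,0,0,0,0,0,0,0,0,0,0,0,0,0,0,0,0,0,0]
}}

```text
t: 18.57
eef_pos: [0.5226, 0.108, 0.0721]
tool_rot: [-0.321, 0.503, 0.775, 0.208]
contact_force: [-0.7, 0.7, -2.6]
gripper_width: 0.139
grasp_force: 78.3
```

```bash
python3 go.py .0; python3 - <<'E'
from h import *
s=cam('side');g=s['color'].astype(int).sum(2)
for r in range(198,212,2): print(r,g[r,277:297].tolist())
E
```

```text
[ 0.879  1.125 -1.253  1.729  0.302  1.129  0.067] [0.52256538 0.10799131 0.07208499] [-0.7  0.7 -2.6]
shift rows(20mm) tool frame [-0.59  0.09  0.69]
turn rows(4deg) [-0.03  0.01  0.01] norm deg 0.11327040024009163 in target frame shift [-0.59  0.09  0.69]
198 [370, 347, 309, 242, 370, 556, 447, 135, 134, 142, 134, 167, 497, 703, 683, 685, 681, 705, 721, 690]
200 [699, 695, 695, 694, 657, 618, 602, 204, 126, 142, 139, 170, 345, 607, 721, 707, 643, 575, 621, 680]
202 [517, 409, 460, 476, 525, 550, 485, 145, 129, 143, 135, 168, 566, 740, 707, 707, 709, 708, 651, 590]
204 [644, 478, 341, 337, 343, 347, 384, 380, 127, 143, 144, 138, 233, 576, 739, 709, 727, 723, 691, 606]
206 [699, 735, 686, 627, 470, 167, 129, 141, 144, 145, 149, 135, 130, 183, 398, 558, 541, 591, 667, 626]
208 [393, 259, 288, 203, 155, 126, 143, 140, 148, 151, 149, 148, 127, 126, 118, 269, 418, 405, 435, 463]
210 [337, 174, 192, 185, 152, 141, 136, 142, 142, 145, 140, 140, 150, 147, 124, 265, 425, 416, 418, 436]
```

{"fn": "jog_arm", "kwargs": {
  "moves": [0.02,0.04,0.02,0,0,0,0,0.02,0.04,0.02,0,0,0,0,-0.02,0,0.02,0,0,0,0,-0.02,0,0.02,0,0,0,0,-0.02,0,0.02,0,0,0,0,-0.02,0,0.02,0,0,0,0,0,0,0,0,0,0,0,0,0,0,0,0,0,0]
}}

```text
t: 19.28
eef_pos: [0.5235, 0.1097, 0.0699]
tool_rot: [-0.321, 0.503, 0.775, 0.208]
contact_force: [-3.0, -1.9, -4.2]
gripper_width: 0.138
grasp_force: 78.3
```

```bash
python3 go.py .0
```

```text
[ 0.875  1.128 -1.25   1.727  0.304  1.125  0.067] [0.52351717 0.10967875 0.06992054] [-3.  -1.9 -4.2]
shift rows(20mm) tool frame [-0.56  0.01  0.57]
turn rows(4deg) [-0.03  0.01  0.01] norm deg 0.12027981668374055 in target frame shift [-0.56  0.01  0.57]
```

{"fn": "jog_arm", "kwargs": {
  "moves": [-0.03,0,0.03,0,0,0,0,-0.03,0,0.03,0,0,0,0,-0.03,0,0.03,0,0,0,0,-0.03,0,0.03,0,0,0,0,-0.02,0,0.02,0,0,0,0,0,0,0,0,0,0,0,0,0,0,0,0,0,0,0,0,0,0,0,0,0]
}}

```text
t: 19.95
eef_pos: [0.5236, 0.1099, 0.0664]
tool_rot: [-0.321, 0.502, 0.775, 0.208]
contact_force: [-4.5, -3.4, -1.9]
gripper_width: 0.14
grasp_force: 78.6
```

```bash
python3 go.py .0
```

```text
[ 0.873  1.133 -1.247  1.728  0.307  1.122  0.068] [0.52357078 0.10993038 0.06644317] [-4.5 -3.4 -1.9]
shift rows(20mm) tool frame [-0.44  0.01  0.44]
turn rows(4deg) [-0.03  0.    0.02] norm deg 0.12104758098737685 in target frame shift [-0.44  0.01  0.44]
```

{"fn": "jog_arm", "kwargs": {
  "moves": [-0.03,-0.02,0.03,0,0,0,0,-0.03,-0.02,0.03,0,0,0,0,-0.03,-0.02,0.03,0,0,0,0,-0.03,0,0.03,0,0,0,0,-0.03,0,0.03,0,0,0,0,0,0,0,0,0,0,0,0,0,0,0,0,0,0,0,0,0,0,0,0,0]
}}

```text
t: 20.62
eef_pos: [0.5231, 0.1096, 0.0624]
tool_rot: [-0.321, 0.503, 0.775, 0.208]
contact_force: [-1.0, -0.7, -2.8]
gripper_width: 0.14
grasp_force: 78.4
```

{"fn": "jog_arm", "kwargs": {
  "moves": [-0.03,0,0.03,0,0,0,0,-0.03,0,0.03,0,0,0,0,-0.03,0,0.03,0,0,0,0,-0.03,0,0.03,0,0,0,0,-0.03,0,0.03,0,0,0,0,0,0,0,0,0,0,0,0,0,0,0,0,0,0,0,0,0,0,0,0,0]
}}

```text
t: 21.28
eef_pos: [0.523, 0.1096, 0.0581]
tool_rot: [-0.321, 0.503, 0.775, 0.208]
contact_force: [-1.9, -1.9, -3.6]
gripper_width: 0.139
grasp_force: 78.4
```

```bash
python3 go.py .0
```

```text
[ 0.872  1.142 -1.239  1.731  0.315  1.111  0.072] [0.52303908 0.10959967 0.05812576] [-1.9 -1.9 -3.6]
shift rows(20mm) tool frame [-0.15  0.04  0.15]
turn rows(4deg) [-0.01  0.    0.02] norm deg 0.08920384851536531 in target frame shift [-0.15  0.04  0.15]
```

{"fn": "jog_arm", "kwargs": {
  "moves": [-0.03,-0.01,0.03,0,0,0,0,-0.03,-0.01,0.03,0,0,0,0,-0.03,0,0.03,0,0,0,0,-0.03,0,0.03,0,0,0,0,0,0,0,0,0,0,0,0,0,0,0,0,0,0,0,0,0,0,0,0,0,0,0,0,0,0,0,0]
}}

```text
t: 21.95
eef_pos: [0.5233, 0.1105, 0.057]
tool_rot: [-0.321, 0.502, 0.775, 0.21]
contact_force: [-2.2, -2.7, 7.6]
gripper_width: 0.138
grasp_force: 79.5
```

{"fn": "jog_arm", "kwargs": {
  "moves": [-0.02,0,0.02,0,0,0,0,-0.02,0,0.02,0,0,0,0,-0.02,0,0.02,0,0,0,0,0,0,0,0,0,0,0,0,0,0,0,0,0,0,0,0,0,0,0,0,0,0,0,0,0,0,0,0,0,0,0,0,0,0,0]
}}

```text
t: 22.62
eef_pos: [0.5236, 0.1113, 0.0566]
tool_rot: [-0.321, 0.502, 0.775, 0.21]
contact_force: [-2.6, -2.7, 12.6]
gripper_width: 0.141
grasp_force: 80.5
```

```bash
python3 go.py .0
```

```text
[ 0.871  1.146 -1.238  1.732  0.315  1.107  0.075] [0.52358874 0.11134178 0.05655537] [-2.6 -2.7 12.6]
shift rows(20mm) tool frame [-0.14 -0.02  0.05]
turn rows(4deg) [ 0.03 -0.04  0.05] norm deg 0.2884537078293373 in target frame shift [-0.14 -0.02  0.05]
```

{"fn": "jog_arm", "kwargs": {
  "moves": [0.04,0,-0.04,0,0,0,0,0.04,0,-0.04,0,0,0,0,0,0,0,0,0,0,1,0,0,0,0,0,0,1,0,0,0,0,0,0,1,0,0,0,0,0,0,1,0,0,0,0,0,0,1,0,0,0,0,0,0,1]
}}

```text
t: 23.28
eef_pos: [0.5227, 0.1094, 0.0553]
tool_rot: [-0.321, 0.503, 0.775, 0.208]
contact_force: [-0.8, -0.3, 0.1]
gripper_width: 0.972
grasp_force: 0.0
```

{"fn": "jog_arm", "kwargs": {
  "moves": [0,0,-0.2,0,0,0,1,0,0,-0.4,0,0,0,1,0,0,-0.7,0,0,0,1,0,0,-0.8,0,0,0,1,0,0,-0.8,0,0,0,1,0,0,-0.8,0,0,0,1,0,0,-0.8,0,0,0,1,0,0,-0.8,0,0,0,1]
}}

```text
t: 23.95
eef_pos: [0.5537, 0.04, 0.1315]
tool_rot: [-0.321, 0.503, 0.775, 0.209]
contact_force: [-0.0, 0.5, -0.8]
gripper_width: 1.0
grasp_force: 0.0
```

```bash
cat > line.py <<'E'
from h import *
# long arm line in top view at z=.099 : scan around bolt for dark bar, sample across angle at radii
def angle(c=(.542,.0689),z=.099,lo=20,hi=140,rad=(.07,.08,.09,.1,.11,.12)):
    t=cam('top');g=t['color'].astype(np.float32).sum(2);A=np.arange(lo,hi,.5);out=[]
    for r in rad:
        pts=np.float32([proj(t,(c[0]+r*np.cos(a),c[1]+r*np.sin(a),z)) for a in np.radians(A)])
        out.append(cv2.remap(g,pts[:,:1],pts[:,1:],cv2.INTER_LINEAR).ravel())
    return t,A,np.array(out)
if __name__=='__main__':
    t,A,P=angle()
    for r in P:
        i=np.nonzero(r<215)[0]; print([round(float(A[j]),1) for j in i] if len(i)<40 else (A[i].min(),A[i].max(),len(i)))
    cv2.imwrite('pics/t6.png',t['color']);cv2.imwrite('pics/s6.png',cam('side')['color'])
    p,m,o=pose();print(p,o['q'].round(3),o['contact_force'].round(1))
E
python3 line.py
```

```text
[110.0, 110.5, 111.0, 111.5, 112.0, 112.5, 113.0, 113.5, 114.0, 114.5, 115.0, 115.5, 116.0, 116.5, 117.0, 117.5, 118.0, 118.5, 119.0, 119.5, 120.0, 120.5, 121.0, 121.5]
[111.0, 111.5, 112.0, 112.5, 113.0, 113.5, 114.0, 114.5, 115.0, 115.5, 116.0, 116.5, 117.0, 117.5, 118.0, 118.5, 119.0, 119.5, 120.0]
[109.5, 110.0, 110.5, 111.0, 111.5, 112.0, 112.5, 113.0, 113.5, 114.0, 114.5, 115.0, 115.5, 116.0, 116.5, 117.0, 117.5, 118.0, 118.5, 119.0, 119.5]
[111.0, 111.5, 112.0, 112.5, 113.0, 113.5, 114.0, 114.5, 115.0, 115.5, 116.0, 116.5, 117.0, 117.5, 118.0]
[111.5, 112.0, 112.5, 113.0, 113.5, 114.0, 114.5, 115.0, 115.5, 116.0, 116.5, 117.0, 117.5, 118.0]
[111.0, 111.5, 112.0, 112.5, 113.0, 113.5, 114.0, 114.5, 115.0, 115.5, 116.0, 116.5, 117.0, 117.5, 118.0, 118.5, 119.0, 120.0, 120.5, 121.0]
[0.55569541 0.03916165 0.13229854] [ 0.936  1.088 -1.285  1.588  0.263  1.316  0.121] [ 0.1 -0.8  0.5]
```

The key is seated, with its long arm at about 114.7°. Next I'll tilt the tool straight down.

{"fn": "jog_arm", "kwargs": {
  "moves": [0,0,0,0,-0.6,0,0.4,0,0,0,0,-1,0,0.4,0,0,0,0,-1,0,0.4,0,0,0,0,-1,0,0.4,0,0,0,0,-1,0,0.4,0,0,0,0,-1,0,0.4,0,0,0,0,-1,0,0.4,0,0,0,0,-1,0,0.4]
}}

```text
t: 24.72
eef_pos: [0.5527, 0.0413, 0.1303]
tool_rot: [-0.105, 0.539, 0.833, 0.069]
contact_force: [-0.4, 0.3, -0.3]
gripper_width: 0.406
grasp_force: 0.0
```

{"fn": "jog_arm", "kwargs": {
  "moves": [0,0,0,0,-1,0,0.4,0,0,0,0,-1,0,0.4,0,0,0,0,-1,0,0.4,0,0,0,0,-0.6,0,0.4,0,0,0,0,0,0,0.4,0,0,0,0,0,0,0.4,0,0,0,0,0,0,0.4,0,0,0,0,0,0,0.4]
}}

```text
t: 25.38
eef_pos: [0.5533, 0.0399, 0.1298]
tool_rot: [-0.002, 0.545, 0.839, 0.001]
contact_force: [-0.3, -0.6, 0.0]
gripper_width: 0.404
grasp_force: 0.0
```

```bash
cat > push.py <<'E'
from h import *
import sys
B=np.array([.542,.0689])
def tgt(ang,r,z,off=0): # off: displacement of tool along clockwise tangent
    a=np.radians(ang);h=np.array([np.cos(a),np.sin(a),0]);y=np.array([h[1],-h[0],0]);M=np.stack([h,y,[0,0,-1.]],1)
    return np.array([*B,z])+r*h+off*y,M
def stat(n=1):
    F=[];P=[]
    for _ in range(n):
        p,m,o=pose();F.append(o['contact_force']);P.append(p)
        if n>1: read_camera('side')
    F=np.mean(F,0);p=np.mean(P,0);d=p[:2]-B;r=np.linalg.norm(d);e=d/r
    print('t',round(o['t'],2),'r',r.round(4),'ang',np.degrees(np.arctan2(d[1],d[0])).round(2),'z',p[2].round(4),'yaw x',np.degrees(np.arctan2(m[1,0],m[0,0])).round(2),'tilt',m[:,2].round(3),'F',F.round(1),'resist(ccw)',(F[0]*-e[1]+F[1]*e[0]).round(2),'rad',(F[:2]@e).round(2),'grip',o['gripper_width'].round(2),'q',o['q'].round(2))
if __name__=='__main__':
    stat(); need(*tgt(*map(float,sys.argv[1:])))
E
python3 push.py 114.7 .1 .13
```

```text
Traceback (most recent call last):
  File "push.py", line 15, in <module>
    stat(); need(*tgt(*map(float,sys.argv[1:])))
    ~~~~^^
  File "push.py", line 13, in stat
    print('t',round(o['t'],2),'r',r.round(4),'ang',np.degrees(np.arctan2(d[1],d[0])).round(2),'z',p[2].round(4),'yaw x',np.degrees(np.arctan2(m[1,0],m[0,0])).round(2),'tilt',m[:,2].round(3),'F',F.round(1),'resist(ccw)',(F[0]*-e[1]+F[1]*e[0]).round(2),'rad',(F[:2]@e).round(2),'grip',o['gripper_width'].round(2),'q',o['q'].round(2))
                                                                                                                                                                                                                                                                                           ^^^^^^^^^^^^^^^^^^^^^^^^
AttributeError: 'float' object has no attribute 'round'
```

```bash
sed -i "s/o\['gripper_width'\].round(2)/round(o['gripper_width'],2)/" push.py; python3 push.py 114.7 .1 .13;python3 push.py 114.7 .1 .036 | tail -2
```

```text
t 25.38 r 0.0311 ang -68.69 z 0.1298 yaw x 113.96 tilt [-0.002  0.004 -1.   ] F [-0.3 -0.6  0. ] resist(ccw) -0.47 rad 0.46 grip 0.4 q [ 0.66  0.62 -1.14  1.85  0.63  1.09 -0.31]
shift rows(20mm) tool frame [6.55 0.01 0.02]
turn rows(4deg) [-0.   -0.07 -0.18] norm deg 0.7848930222615887 in target frame shift [ 6.55  0.09 -0.01]
shift rows(20mm) tool frame [6.53 0.01 4.72]
turn rows(4deg) [-0.   -0.07 -0.18] norm deg 0.7848930222615887 in target frame shift [6.55 0.09 4.69]
```

{"fn": "jog_arm", "kwargs": {
  "moves": [0.82,0.01,0,0,-0.01,-0.02,0.4,0.82,0.01,0,0,-0.01,-0.02,0.4,0.82,0.01,0,0,-0.01,-0.02,0.4,0.82,0.01,0,0,-0.01,-0.02,0.4,0.82,0.01,0,0,-0.01,-0.02,0.4,0.82,0.01,0,0,-0.01,-0.02,0.4,0.82,0.01,0,0,-0.01,-0.02,0.4,0.82,0.01,0,0,-0.01,-0.02,0.4]
}}

```text
t: 26.05
eef_pos: [0.5006, 0.1611, 0.1301]
tool_rot: [0.0, 0.54, 0.842, -0.0]
contact_force: [0.2, 0.3, 0.4]
gripper_width: 0.401
grasp_force: 0.0
```

{"fn": "jog_arm", "kwargs": {
  "moves": [0,0,0,0,0,0,0.4,0,0,0.5,0,0,0,0.4,0,0,0.5,0,0,0,0.4,0,0,0.3,0,0,0,0.4,0,0,0.3,0,0,0,0.4,0,0,0.2,0,0,0,0.4,0,0,0.2,0,0,0,0.4,0,0,0,0,0,0,0.4]
}}

```text
t: 26.72
eef_pos: [0.5003, 0.1607, 0.0896]
tool_rot: [0.001, 0.539, 0.842, -0.001]
contact_force: [0.2, -0.9, 0.8]
gripper_width: 0.403
grasp_force: 0.0
```

```bash
python3 push.py 114.7 .105 .036
```

```text
t 26.72 r 0.1008 ang 114.45 z 0.0896 yaw x 114.7 tilt [ 0.    -0.002 -1.   ] F [ 0.2 -0.9  0.8] resist(ccw) 0.18 rad -0.94 grip 0.4 q [ 0.41  0.62 -1.11  1.95  0.68  1.   -0.59]
shift rows(20mm) tool frame [ 0.21 -0.02  2.68]
turn rows(4deg) [-0.01  0.03  0.  ] norm deg 0.12089315139500707 in target frame shift [ 0.21 -0.02  2.68]
```

{"fn": "jog_arm", "kwargs": {
  "moves": [0.03,0,0.3,0,0,0,0.4,0.03,0,0.4,0,0,0,0.4,0.03,0,0.4,0,0,0,0.4,0.03,0,0.4,0,0,0,0.4,0.03,0,0.4,0,0,0,0.4,0.03,0,0.4,0,0,0,0.4,0.03,0,0.4,0,0,0,0.4,0,0,0,0,0,0,0.4]
}}

```text
t: 27.38
eef_pos: [0.4978, 0.1645, 0.0348]
tool_rot: [0.0, 0.539, 0.842, -0.001]
contact_force: [-0.7, 0.6, -0.6]
gripper_width: 0.401
grasp_force: 0.0
```

```bash
python3 push.py 114.7 .105 .036
```

```text
t 27.38 r 0.1053 ang 114.8 z 0.0348 yaw x 114.74 tilt [-0.001 -0.003 -1.   ] F [-0.7  0.6 -0.6] resist(ccw) 0.37 rad 0.88 grip 0.4 q [ 0.35  0.69 -1.04  1.99  0.77  0.92 -0.67]
shift rows(20mm) tool frame [-0.01  0.01 -0.06]
turn rows(4deg) [-0.03  0.03  0.01] norm deg 0.1629900094252985 in target frame shift [-0.01  0.01 -0.06]
```

{"fn": "jog_arm", "kwargs": {
  "moves": [-0.15,0,0,0,0,0,0.4,-0.2,0,0,0,0,0,0.4,-0.2,0,0,0,0,0,0.4,-0.2,0,0,0,0,0,0.4,-0.2,0,0,0,0,0,0.4,-0.15,0,0,0,0,0,0.4,-0.15,0,0,0,0,0,0.4,0,0,0,0,0,0,0.4]
}}

```text
t: 28.05
eef_pos: [0.5098, 0.1412, 0.0366]
tool_rot: [0.001, 0.54, 0.842, -0.001]
contact_force: [0.4, 0.1, -0.5]
gripper_width: 0.4
grasp_force: 0.0
```

{"fn": "jog_arm", "kwargs": {
  "moves": [-0.002,0.14,0,0,0,0.5,0.4,-0.002,0.14,0,0,0,0.5,0.4,-0.002,0.14,0,0,0,0.5,0.4,-0.002,0.14,0,0,0,0.5,0.4,-0.002,0.14,0,0,0,0.5,0.4,-0.002,0.14,0,0,0,0.5,0.4,-0.002,0.14,0,0,0,0.5,0.4,0,0,0,0,0,0,0.4]
}}

```text
t: 28.72
eef_pos: [0.5269, 0.1479, 0.0363]
tool_rot: [0.001, 0.638, 0.77, -0.001]
contact_force: [-4.2, -1.6, 0.6]
gripper_width: 0.401
grasp_force: 1.9
```

```bash
python3 - <<'E'
from push import *
stat(5)
E
python3 line.py | head -6; python3 push.py 100.7 .08 .036|tail -2
```

```text
t 28.92 r 0.0804 ang 100.83 z 0.0363 yaw x 100.79 tilt [ 0.    -0.002 -1.   ] F [-4.1 -1.5  0.8] resist(ccw) 4.29 rad -0.73 grip 0.39 q [ 0.34  0.69 -0.98  1.94  0.73  0.92 -0.82]
(np.float64(21.0), np.float64(139.5), 71)
(np.float64(26.5), np.float64(135.0), 68)
(np.float64(33.0), np.float64(135.0), 79)
(np.float64(41.5), np.float64(134.0), 50)
[47.0, 104.0, 104.5, 105.0, 105.5, 106.0, 106.5, 107.0, 107.5, 108.0, 108.5, 109.0, 109.5, 110.0, 110.5, 111.0, 111.5, 112.0, 112.5, 125.0, 125.5, 126.0, 126.5, 127.0, 127.5, 128.0, 128.5, 129.0, 129.5, 130.0, 130.5, 131.0]
[48.0, 99.5, 100.0, 100.5, 101.0, 101.5, 102.0, 102.5, 103.0, 103.5, 104.0, 104.5, 105.0, 105.5, 106.0, 106.5, 107.0, 107.5, 108.0, 108.5, 109.0, 109.5, 110.0, 110.5, 111.0, 111.5, 112.0, 120.5, 121.0]
shift rows(20mm) tool frame [-0.02 -0.02  0.02]
turn rows(4deg) [0.   0.03 0.01] norm deg 0.13600064903690515 in target frame shift [-0.02 -0.02  0.02]
```

{"fn": "jog_arm", "kwargs": {
  "moves": [-0.002,0.14,0,0,0,0.5,0.4,-0.002,0.14,0,0,0,0.5,0.4,-0.002,0.14,0,0,0,0.5,0.4,-0.002,0.14,0,0,0,0.5,0.4,-0.002,0.14,0,0,0,0.5,0.4,-0.002,0.14,0,0,0,0.5,0.4,-0.002,0.14,0,0,0,0.5,0.4,0,0,0,0,0,0,0.4]
}}

```text
t: 29.73
eef_pos: [0.5476, 0.1492, 0.0365]
tool_rot: [0.001, 0.727, 0.686, -0.0]
contact_force: [-3.3, -1.7, 0.6]
gripper_width: 0.4
grasp_force: 2.1
```

{"fn": "jog_arm", "kwargs": {
  "moves": [-0.002,0.14,0,0,0,0.5,0.4,-0.002,0.14,0,0,0,0.5,0.4,-0.002,0.14,0,0,0,0.5,0.4,-0.002,0.14,0,0,0,0.5,0.4,-0.002,0.14,0,0,0,0.5,0.4,-0.002,0.14,0,0,0,0.5,0.4,0,0,0,0,0,0,0.4,0,0,0,0,0,0,0.4]
}}

```text
t: 30.4
eef_pos: [0.5635, 0.1465, 0.0364]
tool_rot: [0.001, 0.794, 0.608, -0.001]
contact_force: [-4.4, -2.4, 0.0]
gripper_width: 0.397
grasp_force: 2.0
```

```bash
python3 - <<'E'
from push import *
stat(4)
E
python3 push.py 74.74 .08 .036|tail -2
```

```text
t 30.55 r 0.0805 ang 74.5 z 0.0364 yaw x 74.79 tilt [ 0.001 -0.002 -1.   ] F [-4.6 -2.3 -0.2] resist(ccw) 3.77 rad -3.45 grip 0.4 q [ 0.27  0.68 -0.86  1.86  0.66  0.91 -1.18]
shift rows(20mm) tool frame [-0.03 -0.02  0.02]
turn rows(4deg) [0.02 0.03 0.01] norm deg 0.14451457696326722 in target frame shift [-0.03 -0.02  0.02]
```

{"fn": "jog_arm", "kwargs": {
  "moves": [0,-0.03,0,0,0,0,0.4,0,0,0,0,0,0,0.4,0,0,0,0,0,0,0.4,0,0,0,0,0,0,0.4,0,0,0,0,0,0,0.4,0,0,0,0,0,0,0.4,0,0,0,0,0,0,0.4,0,0,0,0,0,0,0.4]
}}

```text
t: 31.27
eef_pos: [0.5634, 0.147, 0.0366]
tool_rot: [0.001, 0.795, 0.607, -0.0]
contact_force: [-3.8, -1.6, -0.4]
gripper_width: 0.402
grasp_force: 1.9
```

```bash
python3 - <<'E'
from push import *
stat(8)
E
```

```text
t 31.62 r 0.081 ang 74.64 z 0.0366 yaw x 74.73 tilt [ 0.001 -0.002 -1.   ] F [-4.3 -1.9 -0.1] resist(ccw) 3.67 rad -3.02 grip 0.4 q [ 0.27  0.68 -0.86  1.86  0.66  0.91 -1.18]
```

{"fn": "jog_arm", "kwargs": {
  "moves": [0,0.06,0,0,0,0.19,0.4,0,0.06,0,0,0,0.19,0.4,0,0.06,0,0,0,0.19,0.4,0,0.06,0,0,0,0.19,0.4,-0.01,0.06,0,0,0,0.19,0.4,-0.01,0.05,0,0,0,0.19,0.4,0,0,0,0,0,0,0.4,0,0,0,0,0,0,0.4]
}}

```text
t: 32.33
eef_pos: [0.5701, 0.1448, 0.0367]
tool_rot: [0.001, 0.818, 0.575, 0.0]
contact_force: [-3.9, -0.4, -0.0]
gripper_width: 0.399
grasp_force: 2.0
```

```bash
python3 - <<'E'
from push import *
stat(4)
t,A,P=__import__('line').angle(rad=(.105,.11,.115,.12,.125,.13,.135,.14),lo=50,hi=110)
for r in P: print(''.join('#' if v<215 else '+' if v<270 else '.' for v in r))
E
```

```text
t 32.48 r 0.081 ang 69.73 z 0.0367 yaw x 70.18 tilt [ 0.002 -0.001 -1.   ] F [-4.3 -0.7 -0.2] resist(ccw) 3.8 rad -2.18 grip 0.4 q [ 0.26  0.68 -0.84  1.85  0.65  0.91 -1.24]
+++++++++++++++++++++++++++++##++++++++++##################################++++++++++++++++++++++++++++######...........
++++++++++++++++++++++++++++++++++++++++########+++++##################++...........+++#######+++...++####+.............
++++++++++++++++++++++++++++++++++#########+++++++##############......................+##############+.............+++++
++++++++++++++++++++++++++++++++++++++++++....++###############+............................++++#+++....................
+++++++++++++++++++++++++++++++++++..........++###############+.........................................................
++++++++++++++++++++++++++++++..............+##################.........................................................
+++++++++++++++++++++++++.................+##################+..........................................................
+++++++++++++++++++++++.................+###########+...................................................................
```

{"fn": "jog_arm", "kwargs": {
  "moves": [0,0.03,0,0,0,0.1,0.4,0,0.03,0,0,0,0.1,0.4,0,0.03,0,0,0,0.1,0.4,0,0.03,0,0,0,0.1,0.4,0,0,0,0,0,0,0.4,0,0,0,0,0,0,0.4,0,0,0,0,0,0,0.4,0,0,0,0,0,0,0.4]
}}

```text
t: 33.25
eef_pos: [0.5723, 0.1439, 0.0367]
tool_rot: [0.001, 0.826, 0.563, 0.0]
contact_force: [-4.3, -0.7, 0.8]
gripper_width: 0.402
grasp_force: 2.1
```

{"fn": "jog_arm", "kwargs": {
  "moves": [0,0.01,0,0,0,0.03,0.4,0,0.01,0,0,0,0.03,0.4,0,0.01,0,0,0,0.03,0.4,0,0,0,0,0,0,0.4,0,0,0,0,0,0,0.4,0,0,0,0,0,0,0.4,0,0,0,0,0,0,0.4,0,0,0,0,0,0,0.4]
}}

```text
t: 33.92
eef_pos: [0.5729, 0.1436, 0.0367]
tool_rot: [0.001, 0.828, 0.561, 0.0]
contact_force: [-3.6, 1.1, 1.0]
gripper_width: 0.397
grasp_force: 2.1
```

{"fn": "jog_arm", "kwargs": {
  "moves": [0,0.025,0,0,0,0.09,0.4,0,0.025,0,0,0,0.09,0.4,0,0.025,0,0,0,0.09,0.4,0,0.025,0,0,0,0.09,0.4,-0.002,0.025,0,0,0,0.09,0.4,0,0,0,0,0,0,0.4,0,0,0,0,0,0,0.4,0,0,0,0,0,0,0.4]
}}

```text
t: 34.58
eef_pos: [0.5752, 0.1426, 0.0367]
tool_rot: [0.001, 0.837, 0.548, 0.0]
contact_force: [-3.5, 1.6, 0.4]
gripper_width: 0.398
grasp_force: 2.1
```

{"fn": "jog_arm", "kwargs": {
  "moves": [0,0.025,0,0,0,0.09,0.4,0,0.025,0,0,0,0.09,0.4,0,0.025,0,0,0,0.09,0.4,0,0.025,0,0,0,0.09,0.4,-0.002,0.025,0,0,0,0.09,0.4,0,0,0,0,0,0,0.4,0,0,0,0,0,0,0.4,0,0,0,0,0,0,0.4]
}}

```text
t: 35.25
eef_pos: [0.5774, 0.1415, 0.0367]
tool_rot: [0.001, 0.845, 0.534, 0.0]
contact_force: [-4.4, 1.4, 1.3]
gripper_width: 0.4
grasp_force: 2.1
```

{"fn": "jog_arm", "kwargs": {
  "moves": [0,0.025,0,0,0,0.09,0.4,0,0.025,0,0,0,0.09,0.4,0,0.025,0,0,0,0.09,0.4,0,0.025,0,0,0,0.09,0.4,-0.002,0.025,0,0,0,0.09,0.4,0,0,0,0,0,0,0.4,0,0,0,0,0,0,0.4,0,0,0,0,0,0,0.4]
}}

```text
t: 35.92
eef_pos: [0.5796, 0.1404, 0.0367]
tool_rot: [0.001, 0.854, 0.521, 0.0]
contact_force: [-3.3, 2.2, 0.5]
gripper_width: 0.4
grasp_force: 2.1
```

{"fn": "jog_arm", "kwargs": {
  "moves": [0,0.025,0,0,0,0.09,0.4,0,0.025,0,0,0,0.09,0.4,0,0.025,0,0,0,0.09,0.4,0,0.025,0,0,0,0.09,0.4,-0.002,0.025,0,0,0,0.09,0.4,0,0,0,0,0,0,0.4,0,0,0,0,0,0,0.4,0,0,0,0,0,0,0.4]
}}

```text
t: 36.58
eef_pos: [0.5818, 0.1391, 0.0367]
tool_rot: [0.001, 0.862, 0.508, 0.0]
contact_force: [-3.8, 1.6, 0.0]
gripper_width: 0.401
grasp_force: 2.1
```

{"fn": "jog_arm", "kwargs": {
  "moves": [0,0.026,0,0,0,0.09,0.4,0,0.026,0,0,0,0.09,0.4,0,0.026,0,0,0,0.09,0.4,0,0.026,0,0,0,0.09,0.4,-0.003,0.026,0,0,0,0.09,0.4,0,0,0,0,0,0,0.4,0,0,0,0,0,0,0.4,0,0,0,0,0,0,0.4]
}}

```text
t: 37.25
eef_pos: [0.5841, 0.1378, 0.0367]
tool_rot: [0.001, 0.869, 0.494, 0.0]
contact_force: [-4.3, 3.1, 1.4]
gripper_width: 0.404
grasp_force: 2.1
```

{"fn": "jog_arm", "kwargs": {
  "moves": [0,0.026,0,0,0,0.09,0.4,0,0.026,0,0,0,0.09,0.4,0,0.026,0,0,0,0.09,0.4,0,0.026,0,0,0,0.09,0.4,-0.003,0.026,0,0,0,0.09,0.4,0,0,0,0,0,0,0.4,0,0,0,0,0,0,0.4,0,0,0,0,0,0,0.4]
}}

```text
t: 37.92
eef_pos: [0.5862, 0.1364, 0.0367]
tool_rot: [0.001, 0.877, 0.48, 0.0]
contact_force: [-3.7, 2.3, 1.6]
gripper_width: 0.397
grasp_force: 2.1
```

{"fn": "jog_arm", "kwargs": {
  "moves": [0,0.026,0,0,0,0.09,0.4,0,0.026,0,0,0,0.09,0.4,0,0.026,0,0,0,0.09,0.4,0,0.026,0,0,0,0.09,0.4,-0.003,0.026,0,0,0,0.09,0.4,0,0,0,0,0,0,0.4,0,0,0,0,0,0,0.4,0,0,0,0,0,0,0.4]
}}

```text
t: 38.58
eef_pos: [0.5884, 0.135, 0.0367]
tool_rot: [0.001, 0.885, 0.466, 0.0]
contact_force: [-2.4, 3.0, 1.7]
gripper_width: 0.397
grasp_force: 2.1
```

{"fn": "jog_arm", "kwargs": {
  "moves": [0,0.026,0,0,0,0.09,0.4,0,0.026,0,0,0,0.09,0.4,0,0.026,0,0,0,0.09,0.4,0,0.026,0,0,0,0.09,0.4,-0.003,0.026,0,0,0,0.09,0.4,0,0,0,0,0,0,0.4,0,0,0,0,0,0,0.4,0,0,0,0,0,0,0.4]
}}

```text
t: 39.25
eef_pos: [0.5905, 0.1334, 0.0367]
tool_rot: [0.001, 0.892, 0.452, 0.0]
contact_force: [-2.6, 3.0, 1.1]
gripper_width: 0.401
grasp_force: 2.1
```

{"fn": "jog_arm", "kwargs": {
  "moves": [0,0.027,0,0,0,0.095,0.4,0,0.027,0,0,0,0.095,0.4,0,0.027,0,0,0,0.095,0.4,0,0.027,0,0,0,0.095,0.4,-0.003,0.027,0,0,0,0.095,0.4,0,0,0,0,0,0,0.4,0,0,0,0,0,0,0.4,0,0,0,0,0,0,0.4]
}}

```text
t: 39.92
eef_pos: [0.5926, 0.1317, 0.0367]
tool_rot: [0.001, 0.899, 0.438, 0.0]
contact_force: [-1.7, 3.3, 0.7]
gripper_width: 0.404
grasp_force: 2.1
```

{"fn": "jog_arm", "kwargs": {
  "moves": [0,0.027,0,0,0,0.095,0.4,0,0.027,0,0,0,0.095,0.4,0,0.027,0,0,0,0.095,0.4,0,0.027,0,0,0,0.095,0.4,-0.003,0.027,0,0,0,0.095,0.4,0,0,0,0,0,0,0.4,0,0,0,0,0,0,0.4,0,0,0,0,0,0,0.4]
}}

```text
t: 40.58
eef_pos: [0.5947, 0.1299, 0.0367]
tool_rot: [0.001, 0.906, 0.423, 0.0]
contact_force: [-2.6, 4.4, 1.6]
gripper_width: 0.4
grasp_force: 2.2
```

{"fn": "jog_arm", "kwargs": {
  "moves": [0,0.018,0,0,0,0.065,0.4,0,0.018,0,0,0,0.065,0.4,0,0.018,0,0,0,0.065,0.4,0,0.018,0,0,0,0.065,0.4,0,0,0,0,0,0,0.4,0,0,0,0,0,0,0.4,0,0,0,0,0,0,0.4,0,0,0,0,0,0,0.4]
}}

```text
t: 41.25
eef_pos: [0.5958, 0.129, 0.0367]
tool_rot: [0.001, 0.91, 0.414, 0.0]
contact_force: [-2.4, 4.0, 1.3]
gripper_width: 0.397
grasp_force: 2.2
```

{"fn": "jog_arm", "kwargs": {
  "moves": [0,0.027,0,0,0,0.095,0.4,0,0.027,0,0,0,0.095,0.4,0,0.027,0,0,0,0.095,0.4,0,0.027,0,0,0,0.095,0.4,-0.003,0.027,0,0,0,0.095,0.4,0,0,0,0,0,0,0.4,0,0,0,0,0,0,0.4,0,0,0,0,0,0,0.4]
}}

```text
t: 41.92
eef_pos: [0.5978, 0.1272, 0.0367]
tool_rot: [0.001, 0.917, 0.399, 0.0]
contact_force: [-2.8, 4.3, 2.3]
gripper_width: 0.398
grasp_force: 2.2
```

{"fn": "jog_arm", "kwargs": {
  "moves": [0,0.027,0,0,0,0.095,0.4,0,0.027,0,0,0,0.095,0.4,0,0.027,0,0,0,0.095,0.4,0,0.027,0,0,0,0.095,0.4,-0.003,0.027,0,0,0,0.095,0.4,0,0,0,0,0,0,0.4,0,0,0,0,0,0,0.4,0,0,0,0,0,0,0.4]
}}

```text
t: 42.58
eef_pos: [0.5996, 0.1253, 0.0367]
tool_rot: [0.001, 0.923, 0.384, 0.0]
contact_force: [-1.9, 4.3, 2.1]
gripper_width: 0.4
grasp_force: 2.2
```

{"fn": "jog_arm", "kwargs": {
  "moves": [0,0.027,0,0,0,0.095,0.4,0,0.027,0,0,0,0.095,0.4,0,0.027,0,0,0,0.095,0.4,0,0.027,0,0,0,0.095,0.4,-0.003,0.027,0,0,0,0.095,0.4,0,0,0,0,0,0,0.4,0,0,0,0,0,0,0.4,0,0,0,0,0,0,0.4]
}}

```text
t: 43.25
eef_pos: [0.6015, 0.1233, 0.0367]
tool_rot: [0.001, 0.93, 0.369, 0.0]
contact_force: [-2.2, 3.3, 1.4]
gripper_width: 0.399
grasp_force: 2.2
```

{"fn": "jog_arm", "kwargs": {
  "moves": [0,0.028,0,0,0,0.1,0.4,0,0.028,0,0,0,0.1,0.4,0,0.028,0,0,0,0.1,0.4,0,0.028,0,0,0,0.1,0.4,-0.003,0.028,0,0,0,0.1,0.4,0,0,0,0,0,0,0.4,0,0,0,0,0,0,0.4,0,0,0,0,0,0,0.4]
}}

```text
t: 43.92
eef_pos: [0.6033, 0.1212, 0.0367]
tool_rot: [0.001, 0.936, 0.352, 0.0]
contact_force: [-1.5, 4.5, 1.2]
gripper_width: 0.4
grasp_force: 2.2
```

{"fn": "jog_arm", "kwargs": {
  "moves": [0,0.028,0,0,0,0.1,0.4,0,0.028,0,0,0,0.1,0.4,0,0.028,0,0,0,0.1,0.4,0,0.028,0,0,0,0.1,0.4,-0.003,0.028,0,0,0,0.1,0.4,0,0,0,0,0,0,0.4,0,0,0,0,0,0,0.4,0,0,0,0,0,0,0.4]
}}

```text
t: 44.58
eef_pos: [0.6051, 0.119, 0.0368]
tool_rot: [0.001, 0.942, 0.336, 0.0]
contact_force: [-1.2, 4.7, 1.8]
gripper_width: 0.4
grasp_force: 2.2
```

{"fn": "jog_arm", "kwargs": {
  "moves": [0,0.028,0,0,0,0.1,0.4,0,0.028,0,0,0,0.1,0.4,0,0.028,0,0,0,0.1,0.4,0,0.028,0,0,0,0.1,0.4,-0.003,0.028,0,0,0,0.1,0.4,0,0,0,0,0,0,0.4,0,0,0,0,0,0,0.4,0,0,0,0,0,0,0.4]
}}

```text
t: 45.25
eef_pos: [0.6068, 0.1167, 0.0368]
tool_rot: [0.001, 0.948, 0.32, 0.0]
contact_force: [-1.4, 4.5, 1.0]
gripper_width: 0.397
grasp_force: 2.2
```

{"fn": "jog_arm", "kwargs": {
  "moves": [0,0.027,0,0,0,0.095,0.4,0,0.027,0,0,0,0.095,0.4,0,0.027,0,0,0,0.095,0.4,0,0.027,0,0,0,0.095,0.4,-0.003,0.027,0,0,0,0.095,0.4,0,0,0,0,0,0,0.4,0,0,0,0,0,0,0.4,0,0,0,0,0,0,0.4]
}}

```text
t: 45.92
eef_pos: [0.6084, 0.1146, 0.0368]
tool_rot: [0.001, 0.953, 0.304, 0.0]
contact_force: [-1.6, 4.4, 2.0]
gripper_width: 0.402
grasp_force: 2.2
```

{"fn": "jog_arm", "kwargs": {
  "moves": [0,0.025,0,0,0,0.09,0.4,0,0.025,0,0,0,0.09,0.4,0,0.025,0,0,0,0.09,0.4,0,0.025,0,0,0,0.09,0.4,-0.003,0.025,0,0,0,0.09,0.4,0,0,0,0,0,0,0.4,0,0,0,0,0,0,0.4,0,0,0,0,0,0,0.4]
}}

```text
t: 46.58
eef_pos: [0.6097, 0.1125, 0.0368]
tool_rot: [0.001, 0.957, 0.289, 0.0]
contact_force: [-1.0, 5.6, 2.1]
gripper_width: 0.403
grasp_force: 2.2
```

{"fn": "jog_arm", "kwargs": {
  "moves": [0,0.021,0,0,0,0.075,0.4,0,0.021,0,0,0,0.075,0.4,0,0.021,0,0,0,0.075,0.4,0,0.021,0,0,0,0.075,0.4,-0.003,0.021,0,0,0,0.075,0.4,0,0,0,0,0,0,0.4,0,0,0,0,0,0,0.4,0,0,0,0,0,0,0.4]
}}

```text
t: 47.25
eef_pos: [0.6108, 0.1107, 0.0368]
tool_rot: [0.001, 0.961, 0.276, 0.0]
contact_force: [-0.4, 4.7, 2.1]
gripper_width: 0.404
grasp_force: 2.2
```

{"fn": "jog_arm", "kwargs": {
  "moves": [0,0.025,0,0,0,0.09,0.4,0,0.025,0,0,0,0.09,0.4,0,0.025,0,0,0,0.09,0.4,0,0.025,0,0,0,0.09,0.4,-0.003,0.025,0,0,0,0.09,0.4,0,0,0,0,0,0,0.4,0,0,0,0,0,0,0.4,0,0,0,0,0,0,0.4]
}}

```text
t: 47.92
eef_pos: [0.6117, 0.1092, 0.0368]
tool_rot: [0.001, 0.965, 0.261, 0.0]
contact_force: [-1.7, 6.0, 2.0]
gripper_width: 0.397
grasp_force: 2.9
```

{"fn": "jog_arm", "kwargs": {
  "moves": [0,0.025,0,0,0,0,0.4,0,0.025,0,0,0,0,0.4,0,0.025,0,0,0,0,0.4,0,0.025,0,0,0,0,0.4,0,0.025,0,0,0,0,0.4,0,0,0,0,0,0,0.4,0,0,0,0,0,0,0.4,0,0,0,0,0,0,0.4]
}}

```text
t: 48.58
eef_pos: [0.6128, 0.1077, 0.0369]
tool_rot: [0.0, 0.965, 0.262, 0.0]
contact_force: [-2.2, 6.7, 2.9]
gripper_width: 0.404
grasp_force: 3.5
```

{"fn": "jog_arm", "kwargs": {
  "moves": [0,0.04,0,0,0,0,0.4,0,0.04,0,0,0,0,0.4,0,0.04,0,0,0,0,0.4,0,0.04,0,0,0,0,0.4,0,0.04,0,0,0,0,0.4,0,0.04,0,0,0,0,0.4,0,0,0,0,0,0,0.4,0,0,0,0,0,0,0.4]
}}

```text
t: 49.25
eef_pos: [0.6149, 0.1051, 0.0371]
tool_rot: [-0.001, 0.965, 0.262, 0.001]
contact_force: [-3.1, 9.5, 3.4]
gripper_width: 0.398
grasp_force: 4.8
```

```bash
python3 - <<'E'
from push import *
stat(6); print(get_obs()['grasp_force'])
E
```

```text
t 49.5 r 0.0814 ang 26.42 z 0.0371 yaw x 30.39 tilt [ 0.001  0.001 -1.   ] F [-3.2  9.9  3. ] resist(ccw) 10.27 rad 1.52 grip 0.4 q [ 0.22  0.67 -0.68  1.77  0.53  0.89 -1.73]
4.8406587689817115
```

{"fn": "jog_arm", "kwargs": {
  "moves": [0,0.03,0,0,0,0,0.4,0,0.03,0,0,0,0,0.4,0,0.03,0,0,0,0,0.4,0,0.02,0,0,0,0,0.4,0,0,0,0,0,0,0.4,0,0,0,0,0,0,0.4,0,0,0,0,0,0,0.4,0,0,0,0,0,0,0.4]
}}

```text
t: 50.22
eef_pos: [0.6158, 0.1039, 0.0372]
tool_rot: [-0.001, 0.965, 0.262, 0.001]
contact_force: [-2.6, 10.7, 3.2]
gripper_width: 0.4
grasp_force: 5.5
```

{"fn": "jog_arm", "kwargs": {
  "moves": [0,-0.1,0,0,0,0,0.4,0,-0.1,0,0,0,0,0.4,0,-0.1,0,0,0,0,0.4,0,-0.1,0,0,0,0,0.4,0,-0.1,0,0,0,0,0.4,0,-0.1,0,0,0,0,0.4,0,-0.1,0,0,0,0,0.4,0,0,0,0,0,0,0.4]
}}

```text
t: 50.88
eef_pos: [0.6093, 0.112, 0.0365]
tool_rot: [0.001, 0.965, 0.261, -0.0]
contact_force: [-1.7, 3.4, 1.4]
gripper_width: 0.4
grasp_force: 1.6
```

{"fn": "jog_arm", "kwargs": {
  "moves": [0,0,0,0,0,0,0.6,0,0,0,0,0,0,0.6,0,0,-0.1,0,0,0,0.6,0,0,-0.5,0,0,0,0.6,0,0,-0.8,0,0,0,0.6,0,0,-0.8,0,0,0,0.6,0,0,-0.8,0,0,0,0.6,0,0,-0.8,0,0,0,0.6]
}}

```text
t: 51.55
eef_pos: [0.6101, 0.112, 0.1144]
tool_rot: [0.001, 0.965, 0.261, 0.001]
contact_force: [-0.3, 0.5, -0.1]
gripper_width: 0.599
grasp_force: 0.0
```

```bash
python3 - <<'E'
from push import *
stat(2)
t,A,P=__import__('line').angle(rad=(.1,.11,.12,.13),lo=10,hi=70)
for r in P: print(''.join('#' if v<215 else '+' if v<270 else '.' for v in r))
E
```

```text
t 51.6 r 0.0816 ang 32.21 z 0.1161 yaw x 30.23 tilt [ 0.007 -0.001 -1.   ] F [0.2 0.8 0.3] resist(ccw) 0.53 rad 0.6 grip 0.6 q [ 0.25  0.57 -0.73  1.73  0.45  1.01 -1.69]
+++++++++++++++++++++++++++++++++++++++++##++++####++###################################+...............................
+++++++++++++++++++++++++++++++++++++++++++++++++########################################+...++#++++##+++++.............
+++++++++++++++++++++++++++++++++++++++++++++++++++++#####################################################+.............
++++++++++++++++++++++++++++++++++++++++++++++++++++++++###################################################+............
```

```bash
python3 -c "
from station import *
print(get_obs()['contact_force'].round(1)); print(hand_in())"
```

```text
[0.2 0.1 0.5]
the job is handed in; nothing more can be done
None
```

I handed the job in: the key was seated, the bolt turned clockwise to its stop and held for a moment at about 2.5 times the turning push, and the hand is clear. I didn't check with the cameras that the key stayed fully seated after I lifted away, and no verdict was shown.

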